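Proof-pull a glued stick joint in the crank tester

TASK

Prove the glued joint of the stick sample in the bench pull tester: grip the crank's loose wooden sleeve and wind clockwise (seen from above) until the pointer stands between the two bars on the spring housing, without running past the second bar, and keep it there for two seconds. Wind back, never letting go of the sleeve while the joint is under pull, until the pointer is home again and the sample is slack. Then let go, lift the sample out of the two forks and lay it, not drop it, flat inside the plywood tray, leaving the other things on the bench where they are.

Things in the scene. Friction and masses are not known exactly. Their poses are not given: they have to be found in the camera images.
- tester: Bench pull tester, fixed: steel base plate 130 x 490 x 12 mm. Origin on the bench near the middle of the base; z up, its y axis runs along its length. At y = -170 mm is the green gear housing (100 x 110 mm, top at 100 mm) carrying the crank, at y = +196 mm the green spring housing. Between them two forks on low guide rods (below 32 mm) hold the sample along the line x = 0.
- carriage_fork (a point): Middle of the slot floor of the carriage fork (aluminium, 61 mm above the bench; slot 21 mm wide, open at the top, prongs up to 89 mm). Plate 12 mm thick, 45 mm wide, on a 75 x 28 mm foot up to 39 mm. It stands at y = 0 of the tester when the crank reads 0 and moves 9 mm towards -y (the crank) per rad of crank.
- sprung_fork (a point): The same point of the sprung fork, of the same shape, at y = +85 mm of the tester when the pointer is home. It carries the pointer and moves with it.
- spring_housing (a point): Centre of the top of the spring housing (90 x 92 mm, top at 88 mm). On it stand two steel cross bars, 4 mm thick and 8 mm high, parted in the middle by the slot of the pointer: centres 1 mm (far from crank) and -19 mm (near crank) from this point along the tester's y.
- crank_axis (a point): A point on the upright axis of the crank, at the height of the middle of the sleeve (158 mm above the bench). It does not move; the sleeve goes round it at 60 mm radius.
- sleeve_mid (a point): Middle of the crank's grip sleeve: an upright wooden cylinder, 27 mm diameter, 64 mm long (126 to 190 mm above the bench; steel washer above it to 196 mm), spinning freely on its pin, so that a hand holding it need not turn. The flat crank arm, 20 mm wide, lies just below it, top at 122 mm; the hub on the axis reaches 128 mm.
- crank (a joint): Crank angle in rad; grows clockwise seen from above. Starts between 0 and 2, travels -0.3 to 10. Friction (0.03 N m) holds it while slack; under pull the spring drives it back if let go. After 0.7 to 2.8 rad of slack the forks bear on the sample's heads and the pointer starts to move, then at 9 mm per rad.
- gauge (a joint): Stretch of the measuring spring in m = how far the pointer has moved from home towards the crank; 0 = home, no pull. The spring starts at 2 N and adds 4 N per 10 mm. The two bars have their centres at 28 and 48 mm and are 4 mm thick: right is between them, 30 to 46 mm (14 to 20 N), best 38 mm. 56 mm and more spoils the joint.
- pointer_tip (a point): Top middle of the pointer, an upright steel post (5 mm thick along its travel, with a round 18 mm disc on top, 127 mm above the bench) with a thin cross wire just over the bars; it stands in the slot on top of the spring housing. At y = +225 mm of the tester when home; the bars' centres are at y = +197 and +177 mm.
- stick: Stick sample, loose, about 0.15 kg: wooden rod of 18 mm diameter lying in both fork slots, axis 70 mm above the bench, with a brass collar (glued joint, 23 mm diameter, 30 mm long) in the middle and dark heads of 22 mm length outside the forks: a round knob, 36 mm, at -y, a square block, 34 mm, at +y. Length 166 mm, 122 mm between heads. Origin: collar centre, on the axis; y along the rod.
- tray: Open plywood tray, fixed, 150 (x) x 240 (y) x 30 mm high, walls 6 mm thick. Origin at the centre of its underside.
- tray_in (a point): Centre of the tray's inner floor (the stick's axis lies 17 to 18 mm above the floor when it rests there).
- glue: White glue bottle, 48 mm diameter, 120 mm tall, beyond the tester. Bystander: leave alone. Origin under its middle.
- sandblock: Cork sanding block 100 x 60 x 30 mm, to the right of the tester. Bystander: leave alone. Origin under its middle.
- pencil: Carpenter's pencil 160 x 7.5 mm, beyond the tester towards the tray. Bystander: leave alone. Origin under its middle.
- mug: White mug, 80 mm wide, 95 mm tall, beyond the tester. Bystander: leave alone. Origin under its middle.
- tin: Plain metal tin, 60 mm diameter, 70 mm tall, beyond the tray. Bystander: leave alone. Origin under its middle.
- screwdriver: Screwdriver lying to the right of the tester. Bystander: leave alone. Origin under its middle.
- wedge: Small wooden block 60 x 40 x 22 mm, beyond the tester towards the tray. Bystander: leave alone. Origin under its middle.
- offcut: Wooden offcut 22 x 22 x 140 mm, beyond the crank. Bystander: leave alone. Origin under its middle.
- sleeve: The grip sleeve itself (see sleeve_mid); origin at the centre of its lower end, z up.
Mind the look-alikes: they are no part of the job. What is shaped like the stick but green or orange is not meant.

How it is judged:
By the outcome, as a careful person would: the job done as asked, in the order asked, and still so for the second after the job is handed in, with the robot touching nothing.
It also fails if it takes over 72 s, if anything falls off the work surface, if the arm or the gripper's body presses on something with over 40 N, if the wrist force passes 120 N, or if a joint passes its speed limit or range.

ROBOT

A 6-joint arm with a two-finger parallel gripper is mounted at the origin on the work surface. World frame = base frame: x ahead of the robot, y to its left, z up, the work surface at z = 0. Lengths are in m, angles in rad, forces in N, time in s.
With the tool pointing down it reaches from about 0.3 to 0.775 m from the base axis. Payload 14.6 kg.
Tool frame: the origin (TCP) lies on the front face of the gripper's body, between the roots of the fingers; the fingertips stand 97 mm ahead of it and the grasp point (between the pads) lies 78 mm ahead of it; z points along the fingers, y is the direction in which the jaws open and shut (so a half turn about z gives the same grasp; the last joint's range is limited). The gripper opens to 94 mm and grips with 3 to 60 N. Pads are 16 mm wide; open, the fingers measure 119 mm over their backs; the gripper's body (75 mm by 177 mm) begins 78 mm behind the grasp point.
Start: joints at [1.251, 0.3, 1.521, -0, 1.321, -0.067], TCP at [0.138, 0.533, 0.303] pointing down, gripper open.
Joint ranges: [-3.03, 3.03], [-0.79, 2.21], [0.23, 2.52], [-1.04, 4.18], [0, 3.07], [-2.55, 2.55]. Speed limits (rad/s): [2.22, 2.22, 2.57, 3.14, 3.14, 3.14].

INTERFACE

Orientations are given as [roll, pitch, yaw] about the fixed x, y, z axes, in that order (R = Rz(yaw) Ry(pitch) Rx(roll)).
In Python, from station import ctrl gives the robot as it stands. The module is installed in compiled form; this text tells all that it offers.
- The arm moves only by the shell command python3 -m pendant 'ROWS' [FORCE]. ROWS is JSON, a list of rows, each an object of numbers: "rx", "ry", "rz": the turn, a rotation vector about the tool's x, y, z each as a share of 4 degrees, from -1 to 1; "tx", "ty", "tz": the shift along the tool's x, y, z each as a share of 0.04 m, from -1 to 1; "grip": the gripper command: -1 is fully open, 1 is shut, values between are in proportion. A call has 1 to 8 rows; each row shifts and turns the pose as measured when the row begins, along the tool's axes as they then stand; what a row does not reach is not made up. A row lasts 1/12 s, in which the tool goes at most 41.7 mm and 7.16 degrees, less where a joint would pass 70% of its speed; a pose out of reach is approached as far as the arm can. A call with a number of a shift or a turn outside -1 to 1 is refused whole. A call with a gripper value outside its range is refused whole. The fingers move at their own pace and stop on an object; FORCE is the grip in N (left out, the last holds). Time passes only in rows, so rows that do not move let the fingers close. It gives the time, the measured TCP pose, the force and the opening at its end, in the units of the state.
- ctrl.get_obs(): the state, without advancing time (a new reading comes with each control period).
- ctrl.camera(name): name is "side" or "top"; returns a dict with "pixels" (400x640x3 uint8, blue, green, red), "fx", "fy", "cx", "cy" (pixels), "k1" (the pictures are not rectified: a ray, as slopes to the right and down, at radius r is drawn at 1 + k1 r^2 times it, then the intrinsics apply), "world_from_camera" (4x4, takes a point from camera to world coordinates). Camera axes: x right, y up, looking along -z (the intrinsics and any distortion apply to the point x, -y, -z); pixel columns grow to the right and rows downward; lengths in m; the calibration is good to about 2 mm. A picture is of the moment at which its call begins. There is no depth.
- ctrl.hand_in(): hands the job in, once; it reports no verdict.
The state is a dict: "time_s": time; "qpos": joint angles; "joint_vel": joint speeds; "tau": joint torques, N m; "ee_pos": TCP position; "eef_rot": TCP orientation; "force": force on the tool from outside, world axes, zero at the start; "moment": the same for the moment, N m; "grip_width": finger opening in m.
Only numpy, scipy, OpenCV 4.12 (cv2) and the standard library are available. Lean on these libraries where they do the work, as an engineer would, in place of code of your own. Each camera call takes 0.05 s, during which the arm holds its last target.

## Working session

There is one attempt and no reset: what is moved stays moved. The work goes in short steps, Python scripts to look and compute and a shell command to move; the robot and the scene stay as the last step left them, time stands still between calls to the robot, and variables do not carry over. Pictures are saved under pics/ and viewed, and the job is handed in when it is done.

```bash
ls; mkdir -p pics
cat > h.py <<'E'
import numpy as np, cv2, json
from station import ctrl
def cam(n,save=None):
    c=ctrl.camera(n)
    if save: cv2.imwrite('pics/'+save+'.png',c['pixels'])
    return c
def ray(c,u,v):
    xd=(u-c['cx'])/c['fx']; yd=(v-c['cy'])/c['fy']
    rd=np.hypot(xd,yd); r=rd
    for _ in range(50): r=rd/(1+c['k1']*r*r)
    s=r/rd if rd>0 else 1
    d=np.array([xd*s,-yd*s,-1]); T=np.array(c['world_from_camera'])
    return T[:3,3],T[:3,:3]@d
def atz(c,u,v,z):
    o,d=ray(c,u,v); return o+d*(z-o[2])/d[2]
def proj(c,p):
    T=np.array(c['world_from_camera']); q=T[:3,:3].T@(np.array(p)-T[:3,3])
    x=q[0]/-q[2]; y=-q[1]/-q[2]; r2=x*x+y*y; f=1+c['k1']*r2
    return c['cx']+c['fx']*x*f, c['cy']+c['fy']*y*f
def crop(c,u0,v0,u1,v1,k,name):
    cv2.imwrite('pics/'+name+'.png',cv2.resize(c['pixels'][v0:v1,u0:u1],None,fx=k,fy=k,interpolation=cv2.INTER_CUBIC))
E
python3 - <<'E'
from h import *
for n in('top','side'):
    c=cam(n,n+'0'); print({k:(np.round(v,3).tolist()) for k,v in c.items() if k!='pixels'})
print(ctrl.get_obs())
E
```

```text
pics
{'fx': 379.402, 'fy': 379.402, 'cx': 313.478, 'cy': 200.307, 'k1': -0.055, 'world_from_camera': [[0.011, 1.0, -0.029, 0.43], [-1.0, 0.011, 0.003, -0.071], [0.004, 0.029, 1.0, 1.323], [0.0, 0.0, 0.0, 1.0]]}
{'fx': 428.878, 'fy': 428.878, 'cx': 323.193, 'cy': 192.058, 'k1': -0.037, 'world_from_camera': [[0.929, 0.185, -0.32, 0.079], [-0.37, 0.457, -0.809, -1.083], [-0.003, 0.87, 0.493, 0.744], [0.0, 0.0, 0.0, 1.0]]}
{'time_s': 0.1, 'qpos': array([ 1.25139272e+00,  3.00433992e-01,  1.52152171e+00,  2.61551515e-05,
        1.32074002e+00, -6.66020592e-02]), 'joint_vel': array([-1.07700055e-03, -9.30489099e-04, -2.13110885e-03,  7.24199522e-05,
       -2.28058063e-03, -5.75300552e-04]), 'tau': array([ 1.03213697e-03, -5.32659960e+01, -3.53285587e+01,  7.08943186e-02,
        2.35424400e-02, -5.58960767e-05]), 'ee_pos': array([0.13751985, 0.53238432, 0.30213175]), 'eef_rot': array([-3.14049372e+00, -9.86904464e-05,  2.88878457e+00]), 'force': array([-0.05629699, -1.24788787, -0.13821716]), 'moment': array([ 0.06068914,  0.00720619, -0.0318098 ]), 'grip_width': 0.09421800061294702}
```

View pics/top0.png

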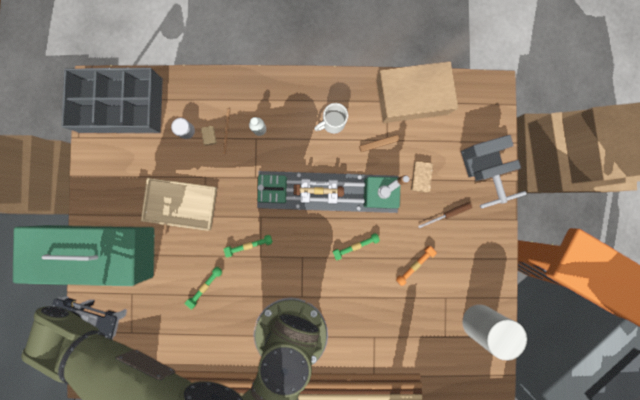

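View pics/side0.png

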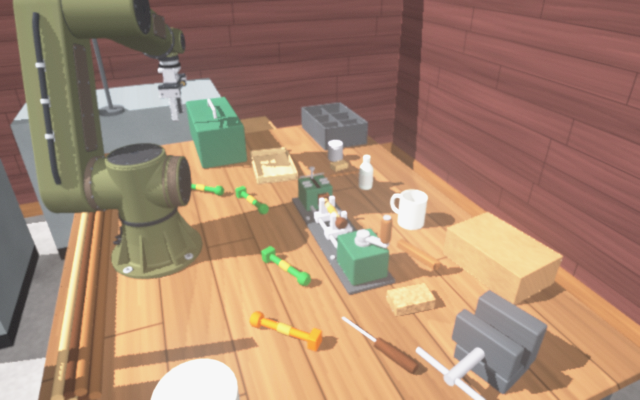

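Top picture: the tester runs from (258,190) to (400,195). The crank is at (385,192), with its sleeve near (405,180). The sample lies in the forks at about (318,190), and the tray is at (179,203). Stick look-alikes: green at (248,246), (205,288) and (357,246), orange at (417,266). The wanted one is in the forks, so I'll check it in a close crop.

Run:
```python
from h import *
c=cam('top'); crop(c,250,160,410,220,5,'t1'); crop(c,130,170,230,235,6,'t2')
c=cam('side'); crop(c,285,165,425,295,4,'s1')
```

```text
(no output)
```

View pics/t1.png

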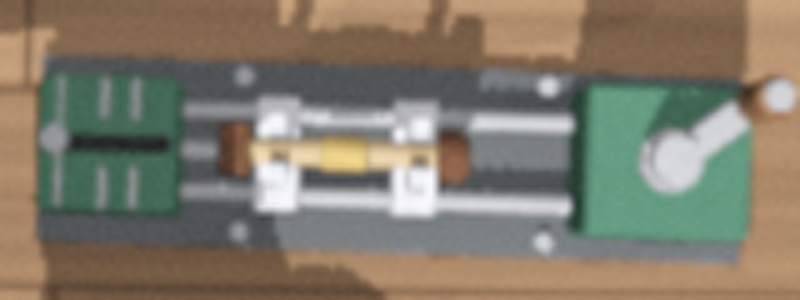

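View pics/s1.png

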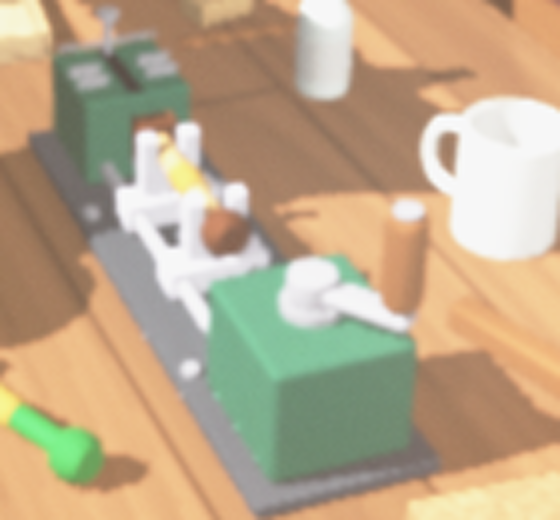

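View pics/t2.png

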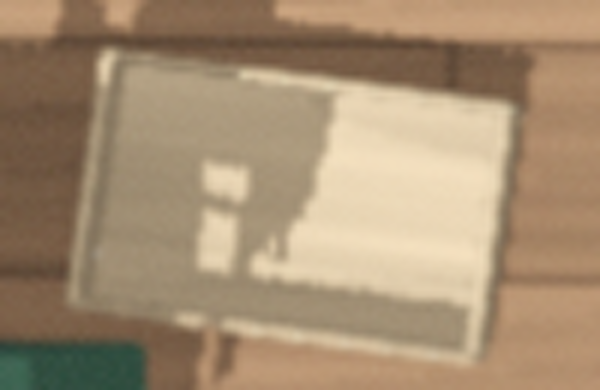

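Run:
```python
from h import *
from scipy.optimize import least_squares
ct=cam('top');cs=cam('side')
T=lambda x,y:(250+(x+.5)/5-.5,160+(y+.5)/5-.5)
S=lambda x,y:(285+(x+.5)/4-.5,165+(y+.5)/4-.5)
for n,p,z in [('hub',(670,160),.128),('ptr',(54,137),.127),('washer',(778,95),.196),('collar',(344,154),.08),('bA',(45,58),.012),('bB',(38,235),.012),('bC',(752,80),.012),('bD',(740,262),.012)]:
    print(n,np.round(atz(ct,*T(*p),z),4))
for n,p,z in [('hub',(312,272),.128),('ptr',(110,18),.127),('washer',(409,210),.196)]:
    print('side',n,np.round(atz(cs,*S(*p),z),4))
U=lambda x,y:(130+(x+.5)/6-.5,170+(y+.5)/6-.5)
for p in [(108,52),(515,102),(478,358),(72,305)]: print('tray',np.round(atz(ct,*U(*p),.03),4))
```

```text
hub [ 0.4946 -0.2966  0.128 ]
ptr [0.5048 0.0928 0.127 ]
washer [ 0.5305 -0.3484  0.196 ]
collar [ 0.4986 -0.0912  0.08  ]
bA [0.5668 0.1157 0.012 ]
bB [0.444  0.1186 0.012 ]
bC [ 0.5572 -0.3755  0.012 ]
bD [ 0.4306 -0.3676  0.012 ]
side hub [ 0.4951 -0.2996  0.128 ]
side ptr [0.5029 0.0827 0.127 ]
side washer [ 0.5301 -0.3505  0.196 ]
tray [0.5371 0.497  0.03  ]
tray [0.5107 0.2604 0.03  ]
tray [0.3647 0.279  0.03  ]
tray [0.3917 0.5145 0.03  ]
```

The forks hold the brown-headed stick with the brass collar, so that is the sample; the green and orange ones are out. The crank axis is about (0.495,-0.298), and hub to pointer measures 0.390 m against 0.395 expected. The sleeve is about (0.530,-0.349) at 62 mm radius, against 60 expected. I'll turn the tool to yaw π/2 first, so that tx = +y, ty = +x and tz = down.

```bash
python3 -m pendant '[{"rz":1,"tz":-0.1,"grip":-1},{"rz":1,"tz":-0.1},{"rz":1,"tz":-0.1},{"rz":1,"tz":-0.1},{"rz":1,"tz":-0.1},{"rz":1,"tz":-0.1},{"rz":1,"tz":-0.1},{"rz":1,"tz":-0.1}]' 30
python3 -m pendant '[{"rz":1},{"rz":1},{"rz":1},{"rz":1},{"rz":1},{"rz":1},{"rz":1},{"rz":1}]'
```

```text
$[0]: bad value
$[0]: bad value
```

```bash
python3 -m pendant '[{"rx":0,"ry":0,"rz":1,"tx":0,"ty":0,"tz":-0.1,"grip":-1}]' 30; python3 -c "
from h import *
print(ctrl.get_obs()['time_s'],ctrl.get_obs()['eef_rot'])"
```

```text
time_s: 0.38
ee_pos: [0.1375, 0.5323, 0.3058]
eef_rot: [-3.14, 0.0, 2.82]
force: [-0.5, 0.8, 0.3]
grip_width: 0.0937
0.3833 [-3.13993826e+00  3.63927972e-05  2.82006056e+00]
```

```bash
python3 -m pendant '[{"rx":0,"ry":0,"rz":1,"tx":0,"ty":0,"tz":-0.1,"grip":-1},{"rx":0,"ry":0,"rz":1,"tx":0,"ty":0,"tz":-0.1,"grip":-1},{"rx":0,"ry":0,"rz":1,"tx":0,"ty":0,"tz":-0.1,"grip":-1},{"rx":0,"ry":0,"rz":1,"tx":0,"ty":0,"tz":-0.1,"grip":-1},{"rx":0,"ry":0,"rz":1,"tx":0,"ty":0,"tz":-0.1,"grip":-1},{"rx":0,"ry":0,"rz":1,"tx":0,"ty":0,"tz":-0.1,"grip":-1},{"rx":0,"ry":0,"rz":1,"tx":0,"ty":0,"tz":-0.1,"grip":-1},{"rx":0,"ry":0,"rz":1,"tx":0,"ty":0,"tz":-0.1,"grip":-1}]' 30
python3 -m pendant '[{"rx":0,"ry":0,"rz":1,"tx":0,"ty":0.5,"tz":0,"grip":-1},{"rx":0,"ry":0,"rz":1,"tx":0,"ty":0.5,"tz":0,"grip":-1},{"rx":0,"ry":0,"rz":1,"tx":0,"ty":0.5,"tz":0,"grip":-1},{"rx":0,"ry":0,"rz":1,"tx":0,"ty":0.5,"tz":0,"grip":-1},{"rx":0,"ry":0,"rz":1,"tx":0,"ty":0.5,"tz":0,"grip":-1},{"rx":0,"ry":0,"rz":1,"tx":0,"ty":0.5,"tz":0,"grip":-1},{"rx":0,"ry":0,"rz":1,"tx":0,"ty":0.5,"tz":0,"grip":-1},{"rx":0,"ry":0,"rz":1,"tx":0,"ty":0.5,"tz":0,"grip":-1}]'
```

```text
time_s: 1.05
ee_pos: [0.1374, 0.5321, 0.3383]
eef_rot: [-3.138, 0.002, 2.234]
force: [0.3, 0.2, 0.2]
grip_width: 0.0937
time_s: 1.72
ee_pos: [0.2849, 0.5973, 0.3393]
eef_rot: [-3.14, 0.002, 1.651]
force: [-0.8, 0.1, -0.4]
grip_width: 0.0939
```

```bash
python3 -m pendant '[{"rx":0,"ry":0,"rz":0.75,"tx":-1,"ty":0.2,"tz":0,"grip":-1},{"rx":0,"ry":0,"rz":0.75,"tx":-1,"ty":0.2,"tz":0,"grip":-1},{"rx":0,"ry":0,"rz":0,"tx":-1,"ty":0.2,"tz":0,"grip":-1},{"rx":0,"ry":0,"rz":0,"tx":-1,"ty":0.2,"tz":0,"grip":-1},{"rx":0,"ry":0,"rz":0,"tx":-1,"ty":0.2,"tz":0,"grip":-1},{"rx":0,"ry":0,"rz":0,"tx":-1,"ty":0.2,"tz":0,"grip":-1},{"rx":0,"ry":0,"rz":0,"tx":-1,"ty":0.2,"tz":0,"grip":-1},{"rx":0,"ry":0,"rz":0,"tx":-1,"ty":0.2,"tz":0,"grip":-1}]' 30
python3 -m pendant '[{"rx":0,"ry":0,"rz":0,"tx":-1,"ty":0.2,"tz":0,"grip":-1},{"rx":0,"ry":0,"rz":0,"tx":-1,"ty":0.2,"tz":0,"grip":-1},{"rx":0,"ry":0,"rz":0,"tx":-1,"ty":0.2,"tz":0,"grip":-1},{"rx":0,"ry":0,"rz":0,"tx":-1,"ty":0.2,"tz":0,"grip":-1},{"rx":0,"ry":0,"rz":0,"tx":-1,"ty":0.2,"tz":0,"grip":-1},{"rx":0,"ry":0,"rz":0,"tx":-1,"ty":0.2,"tz":0,"grip":-1},{"rx":0,"ry":0,"rz":0,"tx":-1,"ty":0.2,"tz":0,"grip":-1},{"rx":0,"ry":0,"rz":0,"tx":-1,"ty":0.2,"tz":0,"grip":-1}]' 30
```

```text
time_s: 2.38
ee_pos: [0.3477, 0.2741, 0.3311]
eef_rot: [-3.134, 0.012, 1.538]
force: [2.1, 0.6, 0.7]
grip_width: 0.0938
time_s: 3.05
ee_pos: [0.3976, -0.0556, 0.3359]
eef_rot: [-3.139, 0.011, 1.541]
force: [1.8, 0.7, 0.3]
grip_width: 0.0942
```

```bash
python3 -m pendant '[{"rx":0,"ry":0,"rz":0,"tx":-1,"ty":0.5,"tz":0,"grip":-1},{"rx":0,"ry":0,"rz":0,"tx":-1,"ty":0.5,"tz":0,"grip":-1},{"rx":0,"ry":0,"rz":0,"tx":-1,"ty":0.5,"tz":0,"grip":-1},{"rx":0,"ry":0,"rz":0,"tx":-1,"ty":0.5,"tz":0,"grip":-1},{"rx":0,"ry":0,"rz":0,"tx":-1,"ty":0.5,"tz":0,"grip":-1},{"rx":0,"ry":0,"rz":0,"tx":-1,"ty":0.5,"tz":0,"grip":-1},{"rx":0,"ry":0,"rz":0,"tx":-0.6,"ty":0.5,"tz":0,"grip":-1},{"rx":0,"ry":0,"rz":0,"tx":0,"ty":0,"tz":0,"grip":-1}]'
python3 - <<'E'
from h import *
o=ctrl.get_obs();print(o['ee_pos'],o['eef_rot'],o['qpos'])
c=cam('top'); crop(c,330,140,450,230,6,'t3')
c=cam('side'); crop(c,285,95,445,295,3,'s3')
E
```

```text
time_s: 3.72
ee_pos: [0.5182, -0.3167, 0.3374]
eef_rot: [-3.141, 0.012, 1.533]
force: [-0.6, -0.3, -0.3]
grip_width: 0.094
[ 0.51821752 -0.31666725  0.33737739] [-3.14087434  0.01183574  1.53306182] [-0.60585719  0.40532498  1.29926509 -0.01046467  1.43124719 -0.56669264]
```

View pics/s3.png

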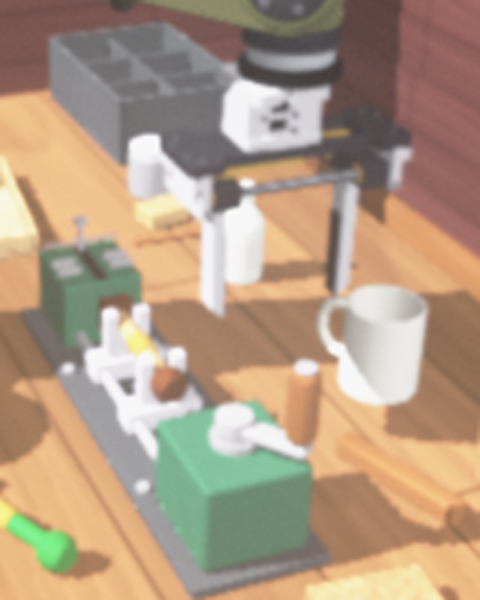

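View pics/t3.png

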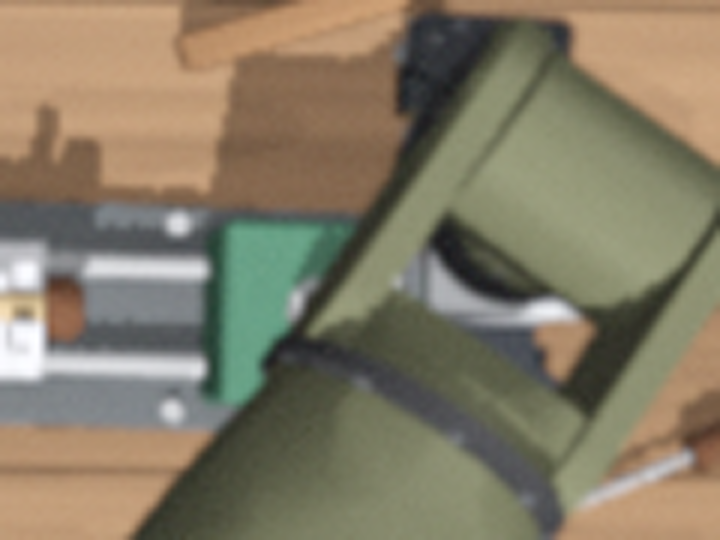

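```bash
python3 -m pendant '[{"rx":-0.17,"ry":0,"rz":-0.2,"tx":-0.4,"ty":0.15,"tz":0,"grip":-1},{"rx":0,"ry":0,"rz":0,"tx":-0.36,"ty":0.15,"tz":0.4,"grip":-1},{"rx":0,"ry":0,"rz":0,"tx":0,"ty":0,"tz":0.3,"grip":-1},{"rx":0,"ry":0,"rz":0,"tx":0,"ty":0,"tz":0,"grip":-1}]'
python3 - <<'E'
from h import *
c=cam('side'); crop(c,325,105,445,255,4,'s4')
E
```

```text
time_s: 4.15
ee_pos: [0.528, -0.3414, 0.3117]
eef_rot: [3.128, 0.013, 1.552]
force: [-0.5, 0.2, 0.5]
grip_width: 0.0939
```

View pics/s4.png

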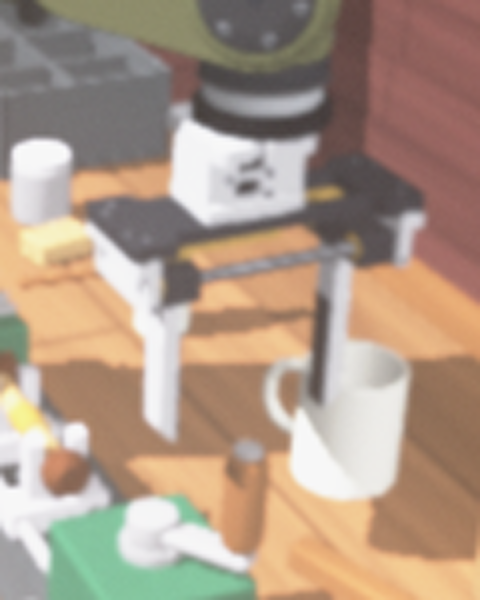

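```bash
python3 -m pendant '[{"rx":0.19,"ry":0.19,"rz":0,"tx":-0.2,"ty":0.03,"tz":0,"grip":-1},{"rx":0,"ry":0,"rz":0,"tx":0,"ty":0,"tz":0,"grip":-1}]'
python3 - <<'E'
from h import *
c=cam('side'); crop(c,325,105,445,255,4,'s5')
p=lambda *a:np.round((np.array(proj(c,a))-[325,105])*4)
o=ctrl.get_obs()['ee_pos'];print(o, p(.529,-.3475,.196),p(o[0]-.047,o[1],o[2]-.097),p(o[0]+.047,o[1],o[2]-.097))
E
```

```text
time_s: 4.37
ee_pos: [0.5288, -0.3471, 0.3148]
eef_rot: [3.14, -0.0, 1.554]
force: [0.2, 0.1, -0.2]
grip_width: 0.0939
[ 0.52896528 -0.34648826  0.31515616] [243. 446.] [173. 430.] [315. 398.]
```

View pics/s5.png

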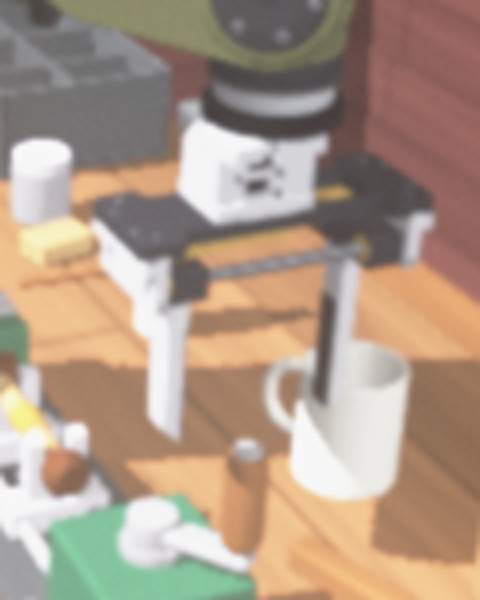

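The predicted washer (243,446) and jaw tips (173,430) and (315,398) match the picture to about 1 px, so I'm descending over the sleeve.

```bash
python3 -m pendant '[{"rx":0,"ry":0,"rz":0,"tx":0,"ty":0,"tz":0.5,"grip":-1},{"rx":0,"ry":0,"rz":0,"tx":0,"ty":0,"tz":0.5,"grip":-1},{"rx":0,"ry":0,"rz":0,"tx":0,"ty":0,"tz":0.5,"grip":-1},{"rx":0,"ry":0,"rz":0,"tx":0,"ty":0,"tz":0.3,"grip":-1},{"rx":0,"ry":0,"rz":0,"tx":0,"ty":0,"tz":0,"grip":-1}]' 25
python3 - <<'E'
from h import *
print(ctrl.get_obs()['ee_pos'])
c=cam('side'); crop(c,325,135,445,255,5,'s6')
E
```

```text
time_s: 4.83
ee_pos: [0.5297, -0.3422, 0.2463]
eef_rot: [3.13, 0.007, 1.557]
force: [-1.3, -0.4, 0.8]
grip_width: 0.0938
[ 0.52967056 -0.34224032  0.24632666]
```

View pics/s6.png

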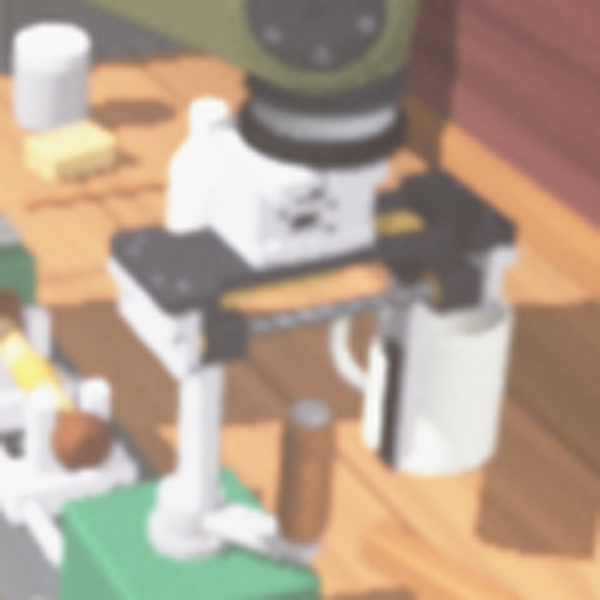

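```bash
python3 -m pendant '[{"rx":0.17,"ry":0.1,"rz":0,"tx":-0.17,"ty":0,"tz":0.1,"grip":-1},{"rx":0,"ry":0,"rz":0,"tx":0,"ty":0,"tz":0,"grip":0},{"rx":0,"ry":0,"rz":0,"tx":0,"ty":0,"tz":0,"grip":0.3},{"rx":0,"ry":0,"rz":0,"tx":0,"ty":0,"tz":0,"grip":1},{"rx":0,"ry":0,"rz":0,"tx":0,"ty":0,"tz":0,"grip":1},{"rx":0,"ry":0,"rz":0,"tx":0,"ty":0,"tz":0,"grip":1},{"rx":0,"ry":0,"rz":0,"tx":0,"ty":0,"tz":0,"grip":1}]' 25
python3 - <<'E'
from h import *
o=ctrl.get_obs();print(o['ee_pos'],o['eef_rot'],o['force'],o['moment'],o['grip_width'])
c=cam('side'); crop(c,325,135,445,255,5,'s7')
c=cam('top','top7'); crop(c,250,160,410,220,5,'t7')
E
```

```text
time_s: 5.47
ee_pos: [0.5307, -0.3496, 0.2494]
eef_rot: [3.136, 0.005, 1.558]
force: [0.2, -0.1, -0.4]
grip_width: 0.0573
[ 0.53072031 -0.34957481  0.2493957 ] [3.13567196 0.0047341  1.55759208] [ 0.20808462 -0.1227838  -0.42165897] [-0.07732918  0.04780394 -0.02528603] 0.057313413641534305
```

View pics/s7.png

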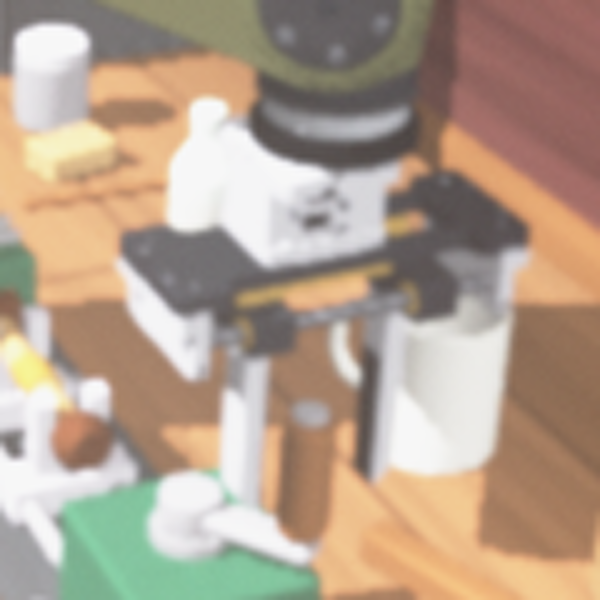

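View pics/t7.png

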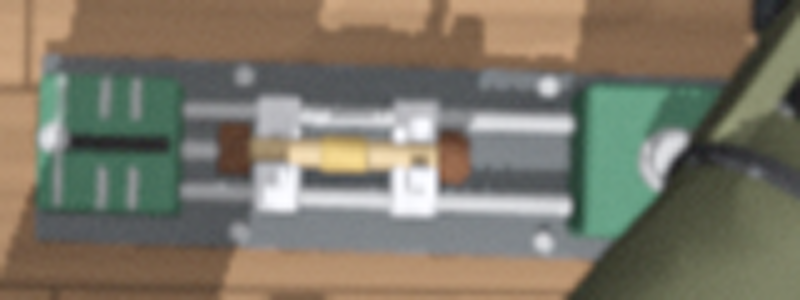

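```bash
python3 -m pendant '[{"rx":0,"ry":0.05,"rz":0,"tx":0,"ty":0,"tz":0.15,"grip":0.3},{"rx":0,"ry":0,"rz":0,"tx":0,"ty":0,"tz":0.05,"grip":0.5},{"rx":0,"ry":0,"rz":0,"tx":0,"ty":0,"tz":0,"grip":1},{"rx":0,"ry":0,"rz":0,"tx":0,"ty":0,"tz":0,"grip":1},{"rx":0,"ry":0,"rz":0,"tx":0,"ty":0,"tz":0,"grip":1},{"rx":0,"ry":0,"rz":0,"tx":0,"ty":0,"tz":0,"grip":1},{"rx":0,"ry":0,"rz":0,"tx":0,"ty":0,"tz":0,"grip":1},{"rx":0,"ry":0,"rz":0,"tx":0,"ty":0,"tz":0,"grip":1}]' 25
python3 - <<'E'
from h import *
o=ctrl.get_obs();print(o['ee_pos'],o['eef_rot'],o['force'],o['moment'],o['grip_width'])
E
```

```text
time_s: 6.23
ee_pos: [0.5307, -0.3494, 0.2402]
eef_rot: [3.137, 0.0, 1.558]
force: [0.4, 0.6, 1.1]
grip_width: 0.0265
[ 0.53067737 -0.34939475  0.24023909] [3.13653403e+00 3.72296671e-04 1.55786754e+00] [0.38256697 0.55911891 1.11644496] [-0.09096496  0.20301784 -0.00802733] 0.026491531738037734
```

```bash
cat > plan.py <<'E'
import sys
from h import *
# plan.py cx cy r stepdeg n  (step>0 = clockwise)
cx,cy,r,st,n=map(float,sys.argv[1:6])
o=ctrl.get_obs(); p=o['ee_pos'][:2]; yaw=o['eef_rot'][2]
X=np.array([np.cos(yaw),np.sin(yaw)]);Y=np.array([np.sin(yaw),-np.cos(yaw)])
a=np.arctan2(p[1]-cy,p[0]-cx)
print('t',o['time_s'],'pos',np.round(o['ee_pos'],4),'rot',np.round(o['eef_rot'],3),'ang',round(np.degrees(a),1),'rad',round(np.hypot(p[0]-cx,p[1]-cy),4),'F',np.round(o['force'],1),'M',np.round(o['moment'],2),'w',round(o['grip_width'],4))
q=p
for i in range(int(n)):
    b=a-np.radians(st)*(i+1); t=np.array([cx+r*np.cos(b),cy+r*np.sin(b)])
    d=t-q; print(i,'tx %.2f ty %.2f'%(d@X/.04,d@Y/.04),'ang %.0f'%np.degrees(b)); q=t
E
python3 plan.py .495 -.2985 .061 12 5
```

```text
t 6.2333 pos [ 0.5307 -0.3494  0.2402] rot [3.137 0.    1.558] ang -55.0 rad 0.0622 F [0.4 0.6 1.1] M [-0.09  0.2  -0.01] w 0.0265
0 tx -0.13 ty -0.29 ang -67
1 tx -0.10 ty -0.30 ang -79
2 tx -0.03 ty -0.32 ang -91
3 tx 0.03 ty -0.32 ang -103
4 tx 0.10 ty -0.30 ang -115
```

```bash
python3 -m pendant '[{"rx":0,"ry":0,"rz":0,"tx":-0.14,"ty":-0.29,"tz":0,"grip":1},{"rx":0,"ry":0,"rz":0,"tx":-0.1,"ty":-0.3,"tz":0,"grip":1},{"rx":0,"ry":0,"rz":0,"tx":-0.03,"ty":-0.32,"tz":0,"grip":1}]' 25
python3 plan.py .495 -.2985 .060 12 6
```

```text
time_s: 6.48
ee_pos: [0.4953, -0.3609, 0.2402]
eef_rot: [3.132, 0.005, 1.56]
force: [0.9, 2.7, 3.6]
grip_width: 0.0262
t 6.4833 pos [ 0.4953 -0.3609  0.2402] rot [3.132 0.005 1.56 ] ang -89.8 rad 0.0624 F [0.9 2.7 3.6] M [ 0.68  0.1  -0.02] w 0.0262
0 tx 0.09 ty -0.31 ang -102
1 tx 0.09 ty -0.30 ang -114
2 tx 0.15 ty -0.27 ang -126
3 tx 0.21 ty -0.24 ang -138
4 tx 0.25 ty -0.19 ang -150
5 tx 0.28 ty -0.13 ang -162
```

```bash
python3 -m pendant '[{"rx":0.1,"ry":0.05,"rz":0,"tx":0.07,"ty":-0.31,"tz":0,"grip":1},{"rx":0.05,"ry":0,"rz":0,"tx":0.09,"ty":-0.3,"tz":0,"grip":1},{"rx":0,"ry":0,"rz":0,"tx":0.15,"ty":-0.27,"tz":0,"grip":1},{"rx":0,"ry":0,"rz":0,"tx":0.21,"ty":-0.24,"tz":0,"grip":1},{"rx":0,"ry":0,"rz":0,"tx":0.25,"ty":-0.19,"tz":0,"grip":1}]' 25
python3 plan.py .495 -.2985 .060 12 6
```

```text
time_s: 6.9
ee_pos: [0.4413, -0.3292, 0.2403]
eef_rot: [3.135, 0.0, 1.557]
force: [15.2, 6.3, -2.7]
grip_width: 0.0266
t 6.9 pos [ 0.4413 -0.3292  0.2403] rot [3.135 0.    1.557] ang -150.2 rad 0.0619 F [15.2  6.3 -2.7] M [ 1.05 -2.67 -0.05] w 0.0266
0 tx 0.31 ty -0.09 ang -162
1 tx 0.31 ty -0.07 ang -174
2 tx 0.31 ty -0.00 ang -186
3 tx 0.31 ty 0.06 ang -198
4 tx 0.29 ty 0.12 ang -210
5 tx 0.26 ty 0.18 ang -222
```

```bash
python3 plan.py .4965 -.2995 .060 12 6
python3 -m pendant '[{"rx":0.05,"ry":0,"rz":0,"tx":0.32,"ty":-0.02,"tz":0,"grip":1},{"rx":0,"ry":0,"rz":0,"tx":0.31,"ty":-0.05,"tz":0,"grip":1},{"rx":0,"ry":0,"rz":0,"tx":0.31,"ty":0,"tz":0,"grip":1}]' 25
python3 plan.py .4965 -.2995 .060 12 6
```

```text
t 6.9 pos [ 0.4413 -0.3292  0.2403] rot [3.135 0.    1.557] ang -151.7 rad 0.0627 F [15.2  6.3 -2.7] M [ 1.05 -2.67 -0.05] w 0.0266
0 tx 0.32 ty -0.06 ang -164
1 tx 0.31 ty -0.06 ang -176
2 tx 0.31 ty 0.00 ang -188
3 tx 0.31 ty 0.07 ang -200
4 tx 0.28 ty 0.13 ang -212
5 tx 0.25 ty 0.19 ang -224
time_s: 7.15
ee_pos: [0.4358, -0.2917, 0.2404]
eef_rot: [-3.141, 0.004, 1.555]
force: [18.0, -4.8, -8.9]
grip_width: 0.0266
t 7.15 pos [ 0.4358 -0.2917  0.2404] rot [-3.141  0.004  1.555] ang 172.7 rad 0.0612 F [18.  -4.8 -8.9] M [-0.75 -3.6  -0.03] w 0.0266
0 tx 0.30 ty 0.10 ang 161
1 tx 0.29 ty 0.13 ang 149
2 tx 0.25 ty 0.19 ang 137
3 tx 0.21 ty 0.23 ang 125
4 tx 0.15 ty 0.27 ang 113
5 tx 0.09 ty 0.30 ang 101
```

```bash
python3 -m pendant '[{"rx":0,"ry":0.05,"rz":0,"tx":0.29,"ty":0.15,"tz":0,"grip":1},{"rx":0,"ry":0,"rz":0,"tx":0.28,"ty":0.15,"tz":0,"grip":1},{"rx":0,"ry":0,"rz":0,"tx":0.25,"ty":0.2,"tz":0,"grip":1}]' 25
python3 plan.py .4975 -.2995 .060 12 6
```

```text
time_s: 7.4
ee_pos: [0.4546, -0.2569, 0.2405]
eef_rot: [-3.136, -0.0, 1.554]
force: [9.1, -11.7, -9.4]
grip_width: 0.0267
t 7.4 pos [ 0.4546 -0.2569  0.2405] rot [-3.136 -0.     1.554] ang 135.2 rad 0.0605 F [  9.1 -11.7  -9.4] M [-2.54 -1.99 -0.  ] w 0.0267
0 tx 0.19 ty 0.25 ang 123
1 tx 0.15 ty 0.28 ang 111
2 tx 0.09 ty 0.30 ang 99
3 tx 0.02 ty 0.31 ang 87
4 tx -0.04 ty 0.31 ang 75
5 tx -0.11 ty 0.30 ang 63
```

```bash
python3 plan.py .498 -.301 .0595 12 6
python3 - <<'E'
from h import *
c=cam('top'); crop(c,250,160,410,220,5,'t8')
E
```

```text
t 7.4 pos [ 0.4546 -0.2569  0.2405] rot [-3.136 -0.     1.554] ang 134.6 rad 0.0619 F [  9.1 -11.7  -9.4] M [-2.54 -1.99 -0.  ] w 0.0267
0 tx 0.16 ty 0.28 ang 123
1 tx 0.14 ty 0.28 ang 111
2 tx 0.08 ty 0.30 ang 99
3 tx 0.02 ty 0.31 ang 87
4 tx -0.05 ty 0.31 ang 75
5 tx -0.11 ty 0.29 ang 63
```

View pics/t8.png

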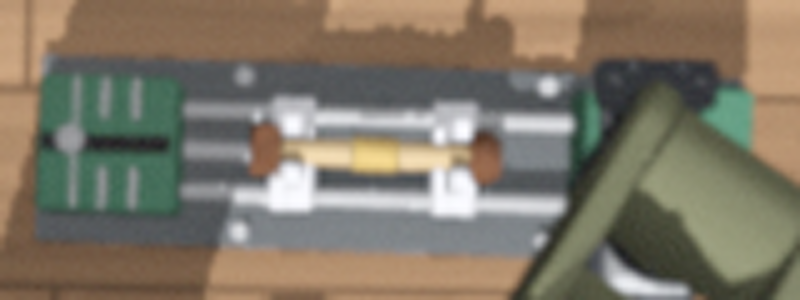

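The pointer wire has moved from x≈60 to x≈75 in the crop, with the bars at 104 and 137 (1.62 px/mm). The gauge reads about 9.5 mm, so roughly 3.1 rad is left.

```bash
python3 -m pendant '[{"rx":-0.05,"ry":0,"rz":0,"tx":0.14,"ty":0.28,"tz":0.05,"grip":1},{"rx":0,"ry":0,"rz":0,"tx":0.13,"ty":0.28,"tz":0.05,"grip":1},{"rx":0,"ry":0,"rz":0,"tx":0.08,"ty":0.3,"tz":0,"grip":1}]' 25
python3 plan.py .498 -.301 .0595 12 6
```

```text
time_s: 7.7
ee_pos: [0.4916, -0.2405, 0.2402]
eef_rot: [3.141, 0.002, 1.556]
force: [-1.1, -20.3, -16.7]
grip_width: 0.0261
t 7.7 pos [ 0.4916 -0.2405  0.2402] rot [3.141e+00 2.000e-03 1.556e+00] ang 96.1 rad 0.0609 F [ -1.1 -20.3 -16.7] M [-3.97  0.35 -0.01] w 0.0261
0 tx -0.03 ty 0.32 ang 84
1 tx -0.06 ty 0.31 ang 72
2 tx -0.12 ty 0.29 ang 60
3 tx -0.18 ty 0.25 ang 48
4 tx -0.23 ty 0.21 ang 36
5 tx -0.27 ty 0.16 ang 24
```

```bash
python3 -m pendant '[{"rx":0,"ry":0,"rz":0,"tx":-0.1,"ty":0.31,"tz":0.1,"grip":1},{"rx":0,"ry":0,"rz":0,"tx":-0.09,"ty":0.3,"tz":0.05,"grip":1},{"rx":0,"ry":0,"rz":0,"tx":-0.13,"ty":0.28,"tz":0.05,"grip":1}]' 25
python3 plan.py .498 -.302 .0595 12 6
```

```text
time_s: 7.95
ee_pos: [0.5305, -0.2527, 0.2387]
eef_rot: [3.134, 0.008, 1.558]
force: [-16.2, -16.0, 15.1]
grip_width: 0.0266
t 7.95 pos [ 0.5305 -0.2527  0.2387] rot [3.134 0.008 1.558] ang 56.6 rad 0.059 F [-16.2 -16.   15.1] M [-3.22  3.68 -0.11] w 0.0266
0 tx -0.18 ty 0.25 ang 45
1 tx -0.24 ty 0.20 ang 33
2 tx -0.28 ty 0.14 ang 21
3 tx -0.30 ty 0.08 ang 9
4 tx -0.31 ty 0.02 ang -3
5 tx -0.31 ty -0.05 ang -15
```

```bash
python3 plan.py .496 -.3025 .058 12 6
python3 -m pendant '[{"rx":0.05,"ry":0.1,"rz":0,"tx":-0.23,"ty":0.19,"tz":-0.02,"grip":1},{"rx":0,"ry":0,"rz":0,"tx":-0.23,"ty":0.2,"tz":0,"grip":1}]' 25
python3 plan.py .496 -.3025 .058 12 6
```

```text
t 7.95 pos [ 0.5305 -0.2527  0.2387] rot [3.134 0.008 1.558] ang 55.3 rad 0.0606 F [-16.2 -16.   15.1] M [-3.22  3.68 -0.11] w 0.0266
0 tx -0.25 ty 0.20 ang 43
1 tx -0.24 ty 0.19 ang 31
2 tx -0.27 ty 0.13 ang 19
3 tx -0.29 ty 0.07 ang 7
4 tx -0.30 ty 0.01 ang -5
5 tx -0.30 ty -0.05 ang -17
time_s: 8.12
ee_pos: [0.5465, -0.2702, 0.2388]
eef_rot: [-3.142, -0.001, 1.56]
force: [-15.9, -6.8, 7.2]
grip_width: 0.0259
t 8.1167 pos [ 0.5465 -0.2702  0.2388] rot [-3.142e+00 -1.000e-03  1.560e+00] ang 32.6 rad 0.06 F [-15.9  -6.8   7.2] M [-1.62  3.37  0.03] w 0.0259
0 tx -0.30 ty 0.10 ang 21
1 tx -0.29 ty 0.08 ang 9
2 tx -0.30 ty 0.02 ang -3
3 tx -0.30 ty -0.05 ang -15
4 tx -0.28 ty -0.11 ang -27
5 tx -0.25 ty -0.16 ang -39
```

```bash
python3 -m pendant '[{"rx":0,"ry":0,"rz":0,"tx":-0.29,"ty":0.08,"tz":0,"grip":1},{"rx":0,"ry":0,"rz":0,"tx":-0.29,"ty":0.06,"tz":0,"grip":1},{"rx":0,"ry":0,"rz":0,"tx":-0.29,"ty":0,"tz":0,"grip":1}]' 25
python3 plan.py .496 -.3025 .058 12 6
python3 - <<'E'
from h import *
c=cam('top'); crop(c,250,160,410,220,5,'t9')
c=cam('side'); crop(c,285,135,425,275,4,'s9')
E
```

```text
time_s: 8.37
ee_pos: [0.5551, -0.3032, 0.2389]
eef_rot: [3.139, -0.003, 1.563]
force: [-0.9, 4.0, 2.4]
grip_width: 0.0265
t 8.3667 pos [ 0.5551 -0.3032  0.2389] rot [ 3.139e+00 -3.000e-03  1.563e+00] ang -0.7 rad 0.0592 F [-0.9  4.   2.4] M [0.33 0.21 0.  ] w 0.0265
0 tx -0.30 ty -0.06 ang -13
1 tx -0.29 ty -0.09 ang -25
2 tx -0.26 ty -0.15 ang -37
3 tx -0.22 ty -0.20 ang -49
4 tx -0.18 ty -0.25 ang -61
5 tx -0.12 ty -0.28 ang -73
```

View pics/t9.png

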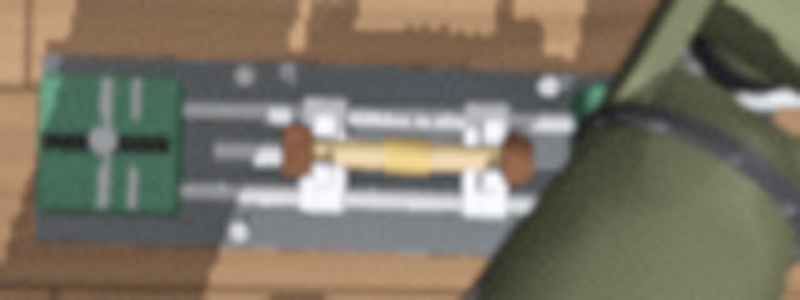

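View pics/s9.png

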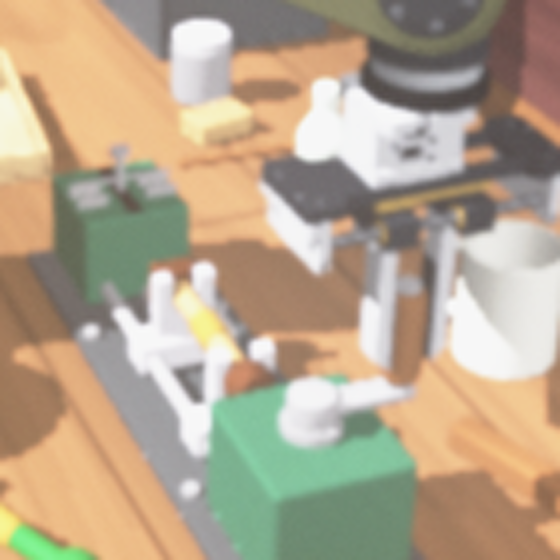

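The wire now stands over the first bar (x≈105, about 28 mm). 10 mm more needs roughly 62° of crank.

```bash
python3 -m pendant '[{"rx":0,"ry":0,"rz":0,"tx":-0.3,"ty":-0.03,"tz":0,"grip":1},{"rx":0,"ry":0,"rz":0,"tx":-0.29,"ty":-0.09,"tz":0,"grip":1},{"rx":0,"ry":0,"rz":0,"tx":-0.26,"ty":-0.15,"tz":0,"grip":1},{"rx":0,"ry":0,"rz":0,"tx":-0.22,"ty":-0.2,"tz":0,"grip":1}]' 25
python3 plan.py .496 -.3025 .059 12 4
python3 - <<'E'
from h import *
c=cam('top'); crop(c,250,160,410,220,5,'t10')
E
```

```text
time_s: 8.8
ee_pos: [0.5361, -0.3463, 0.2389]
eef_rot: [3.136, -0.003, 1.564]
force: [2.7, 3.5, 1.8]
grip_width: 0.0267
t 8.8 pos [ 0.5361 -0.3463  0.2389] rot [ 3.136e+00 -3.000e-03  1.564e+00] ang -47.5 rad 0.0593 F [2.7 3.5 1.8] M [ 0.36 -0.18 -0.  ] w 0.0267
0 tx -0.18 ty -0.25 ang -60
1 tx -0.13 ty -0.28 ang -72
2 tx -0.07 ty -0.30 ang -84
3 tx -0.00 ty -0.31 ang -96
```

View pics/t10.png

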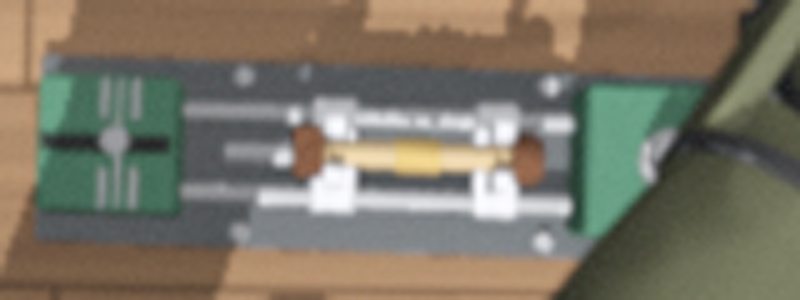

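The wire stands at x≈119, midway between the bars (104 and 136), so the gauge is about 37 mm. Holding here.

```bash
python3 -m pendant '[{"rx":0,"ry":0,"rz":0,"tx":0,"ty":0,"tz":0,"grip":1},{"rx":0,"ry":0,"rz":0,"tx":0,"ty":0,"tz":0,"grip":1},{"rx":0,"ry":0,"rz":0,"tx":0,"ty":0,"tz":0,"grip":1},{"rx":0,"ry":0,"rz":0,"tx":0,"ty":0,"tz":0,"grip":1},{"rx":0,"ry":0,"rz":0,"tx":0,"ty":0,"tz":0,"grip":1},{"rx":0,"ry":0,"rz":0,"tx":0,"ty":0,"tz":0,"grip":1},{"rx":0,"ry":0,"rz":0,"tx":0,"ty":0,"tz":0,"grip":1},{"rx":0,"ry":0,"rz":0,"tx":0,"ty":0,"tz":0,"grip":1}]'
python3 plan.py .496 -.3025 .059 12 1
python3 -m pendant '[{"rx":0,"ry":0,"rz":0,"tx":0,"ty":0,"tz":0,"grip":1},{"rx":0,"ry":0,"rz":0,"tx":0,"ty":0,"tz":0,"grip":1},{"rx":0,"ry":0,"rz":0,"tx":0,"ty":0,"tz":0,"grip":1},{"rx":0,"ry":0,"rz":0,"tx":0,"ty":0,"tz":0,"grip":1},{"rx":0,"ry":0,"rz":0,"tx":0,"ty":0,"tz":0,"grip":1},{"rx":0,"ry":0,"rz":0,"tx":0,"ty":0,"tz":0,"grip":1},{"rx":0,"ry":0,"rz":0,"tx":0,"ty":0,"tz":0,"grip":1},{"rx":0,"ry":0,"rz":0,"tx":0,"ty":0,"tz":0,"grip":1}]'
python3 plan.py .496 -.3025 .059 12 1
```

```text
time_s: 9.52
ee_pos: [0.5341, -0.3478, 0.2389]
eef_rot: [3.137, -0.001, 1.562]
force: [3.5, -0.0, 0.1]
grip_width: 0.0262
t 9.5167 pos [ 0.5341 -0.3478  0.2389] rot [ 3.137e+00 -1.000e-03  1.562e+00] ang -49.9 rad 0.0592 F [ 3.5 -0.   0.1] M [-0.33 -0.35  0.01] w 0.0262
0 tx -0.17 ty -0.26 ang -62
time_s: 10.18
ee_pos: [0.5343, -0.3476, 0.2389]
eef_rot: [3.137, -0.001, 1.562]
force: [4.6, -0.1, 0.1]
grip_width: 0.0265
t 10.1833 pos [ 0.5343 -0.3476  0.2389] rot [ 3.137e+00 -1.000e-03  1.562e+00] ang -49.7 rad 0.0592 F [ 4.6 -0.1  0.1] M [-0.27 -0.25 -0.01] w 0.0265
0 tx -0.17 ty -0.26 ang -62
```

```bash
python3 -m pendant '[{"rx":0,"ry":0,"rz":0,"tx":0,"ty":0,"tz":0,"grip":1},{"rx":0,"ry":0,"rz":0,"tx":0,"ty":0,"tz":0,"grip":1},{"rx":0,"ry":0,"rz":0,"tx":0,"ty":0,"tz":0,"grip":1},{"rx":0,"ry":0,"rz":0,"tx":0,"ty":0,"tz":0,"grip":1},{"rx":0,"ry":0,"rz":0,"tx":0,"ty":0,"tz":0,"grip":1},{"rx":0,"ry":0,"rz":0,"tx":0,"ty":0,"tz":0,"grip":1},{"rx":0,"ry":0,"rz":0,"tx":0,"ty":0,"tz":0,"grip":1},{"rx":0,"ry":0,"rz":0,"tx":0,"ty":0,"tz":0,"grip":1}]'
python3 -m pendant '[{"rx":0,"ry":0,"rz":0,"tx":0,"ty":0,"tz":0,"grip":1},{"rx":0,"ry":0,"rz":0,"tx":0,"ty":0,"tz":0,"grip":1},{"rx":0,"ry":0,"rz":0,"tx":0,"ty":0,"tz":0,"grip":1},{"rx":0,"ry":0,"rz":0,"tx":0,"ty":0,"tz":0,"grip":1}]'
python3 plan.py .496 -.3025 .059 -12 8
python3 - <<'E'
from h import *
c=cam('top'); crop(c,250,160,410,220,5,'t11')
E
```

```text
time_s: 10.85
ee_pos: [0.5342, -0.3476, 0.2389]
eef_rot: [3.137, -0.001, 1.562]
force: [3.1, -0.6, 0.3]
grip_width: 0.0264
time_s: 11.18
ee_pos: [0.5342, -0.3476, 0.2389]
eef_rot: [3.136, -0.001, 1.562]
force: [2.9, 0.3, -0.9]
grip_width: 0.0264
t 11.1833 pos [ 0.5342 -0.3476  0.2389] rot [ 3.136e+00 -1.000e-03  1.562e+00] ang -49.7 rad 0.0592 F [ 2.9  0.3 -0.9] M [-0.25 -0.35 -0.01] w 0.0264
0 tx 0.23 ty 0.21 ang -38
1 tx 0.26 ty 0.16 ang -26
2 tx 0.29 ty 0.10 ang -14
3 tx 0.31 ty 0.04 ang -2
4 tx 0.31 ty -0.03 ang 10
5 tx 0.30 ty -0.09 ang 22
6 tx 0.27 ty -0.15 ang 34
7 tx 0.23 ty -0.20 ang 46
```

View pics/t11.png

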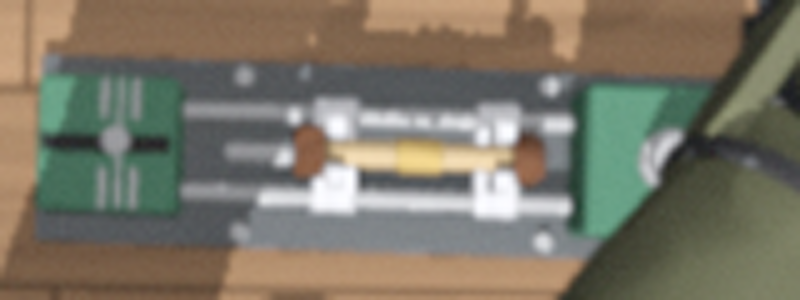

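Held for 2.4 s, with the wire still at x≈119 between the bars. Winding back counter-clockwise now, keeping the grip.

```bash
python3 -m pendant '[{"rx":0,"ry":0,"rz":0,"tx":0.23,"ty":0.21,"tz":0,"grip":1},{"rx":0,"ry":0,"rz":0,"tx":0.26,"ty":0.16,"tz":0,"grip":1},{"rx":0,"ry":0,"rz":0,"tx":0.29,"ty":0.1,"tz":0,"grip":1},{"rx":0,"ry":0,"rz":0,"tx":0.3,"ty":0.03,"tz":0,"grip":1}]' 25
python3 plan.py .496 -.3025 .059 -12 6
```

```text
time_s: 11.57
ee_pos: [0.5554, -0.3025, 0.2388]
eef_rot: [3.14, -0.002, 1.56]
force: [-10.6, 2.4, 6.6]
grip_width: 0.0264
t 11.5667 pos [ 0.5554 -0.3025  0.2388] rot [ 3.14e+00 -2.00e-03  1.56e+00] ang -0.0 rad 0.0594 F [-10.6   2.4   6.6] M [-0.12  2.31 -0.03] w 0.0264
0 tx 0.31 ty -0.04 ang 12
1 tx 0.29 ty -0.10 ang 24
2 tx 0.27 ty -0.16 ang 36
3 tx 0.23 ty -0.21 ang 48
4 tx 0.18 ty -0.25 ang 60
5 tx 0.12 ty -0.28 ang 72
```

```bash
python3 -m pendant '[{"rx":0,"ry":0,"rz":0,"tx":0.3,"ty":-0.07,"tz":0,"grip":1},{"rx":0,"ry":0,"rz":0,"tx":0.28,"ty":-0.12,"tz":0,"grip":1},{"rx":0,"ry":0,"rz":0,"tx":0.25,"ty":-0.17,"tz":0,"grip":1},{"rx":0,"ry":0,"rz":0,"tx":0.21,"ty":-0.21,"tz":0,"grip":1}]' 25
python3 plan.py .496 -.3025 .059 -12 6
```

```text
time_s: 11.9
ee_pos: [0.5328, -0.2543, 0.2388]
eef_rot: [-3.139, 0.001, 1.564]
force: [-11.5, -15.0, 3.9]
grip_width: 0.0262
t 11.9 pos [ 0.5328 -0.2543  0.2388] rot [-3.139e+00  1.000e-03  1.564e+00] ang 52.6 rad 0.0606 F [-11.5 -15.    3.9] M [-3.17  2.47  0.  ] w 0.0262
0 tx 0.13 ty -0.29 ang 65
1 tx 0.10 ty -0.29 ang 77
2 tx 0.04 ty -0.31 ang 89
3 tx -0.03 ty -0.31 ang 101
4 tx -0.09 ty -0.29 ang 113
5 tx -0.15 ty -0.27 ang 125
```

```bash
python3 -m pendant '[{"rx":0,"ry":0,"rz":0,"tx":0.11,"ty":-0.29,"tz":0,"grip":1},{"rx":0,"ry":0,"rz":0,"tx":0.08,"ty":-0.29,"tz":0,"grip":1},{"rx":0,"ry":0,"rz":0,"tx":0.02,"ty":-0.3,"tz":0,"grip":1},{"rx":0,"ry":0,"rz":0,"tx":-0.04,"ty":-0.3,"tz":0,"grip":1}]' 25
python3 plan.py .496 -.3025 .059 -12 6
```

```text
time_s: 12.23
ee_pos: [0.484, -0.2422, 0.2389]
eef_rot: [-3.139, 0.006, 1.568]
force: [2.8, -14.6, -5.6]
grip_width: 0.0261
t 12.2333 pos [ 0.484  -0.2422  0.2389] rot [-3.139  0.006  1.568] ang 101.2 rad 0.0615 F [  2.8 -14.6  -5.6] M [-2.81 -0.65 -0.  ] w 0.0261
0 tx -0.15 ty -0.28 ang 113
1 tx -0.15 ty -0.27 ang 125
2 tx -0.20 ty -0.23 ang 137
3 tx -0.25 ty -0.18 ang 149
4 tx -0.28 ty -0.13 ang 161
5 tx -0.30 ty -0.07 ang 173
```

```bash
python3 -m pendant '[{"rx":0,"ry":0.05,"rz":0,"tx":-0.15,"ty":-0.28,"tz":0,"grip":1},{"rx":0,"ry":0,"rz":0,"tx":-0.16,"ty":-0.26,"tz":0,"grip":1},{"rx":0,"ry":0,"rz":0,"tx":-0.2,"ty":-0.22,"tz":0,"grip":1},{"rx":0,"ry":0,"rz":0,"tx":-0.25,"ty":-0.16,"tz":0,"grip":1}]' 25
python3 plan.py .496 -.3025 .059 -12 6
```

```text
time_s: 12.57
ee_pos: [0.4447, -0.2701, 0.2389]
eef_rot: [-3.14, 0.002, 1.572]
force: [0.9, 0.6, -0.2]
grip_width: 0.0264
t 12.5667 pos [ 0.4447 -0.2701  0.2389] rot [-3.140e+00  2.000e-03  1.572e+00] ang 147.8 rad 0.0607 F [ 0.9  0.6 -0.2] M [ 0.12  0.01 -0.  ] w 0.0264
0 tx -0.30 ty -0.10 ang 160
1 tx -0.30 ty -0.08 ang 172
2 tx -0.31 ty -0.01 ang 184
3 tx -0.30 ty 0.05 ang 196
4 tx -0.29 ty 0.11 ang 208
5 tx -0.26 ty 0.17 ang 220
```

```bash
python3 -m pendant '[{"rx":0,"ry":0,"rz":0,"tx":-0.3,"ty":-0.12,"tz":0,"grip":1},{"rx":0,"ry":0,"rz":0,"tx":-0.3,"ty":-0.08,"tz":0,"grip":1},{"rx":0,"ry":0,"rz":0,"tx":-0.31,"ty":-0.01,"tz":0,"grip":1},{"rx":0,"ry":0,"rz":0,"tx":-0.3,"ty":0.05,"tz":0,"grip":1}]' 25
python3 plan.py .496 -.3025 .059 -12 6
```

```text
time_s: 12.9
ee_pos: [0.4377, -0.3208, 0.239]
eef_rot: [3.138, 0.0, 1.572]
force: [16.9, 6.8, -5.5]
grip_width: 0.0264
t 12.9 pos [ 0.4377 -0.3208  0.239 ] rot [3.138 0.    1.572] ang -162.6 rad 0.0611 F [16.9  6.8 -5.5] M [ 1.2  -3.21 -0.01] w 0.0264
0 tx -0.27 ty 0.17 ang -151
1 tx -0.25 ty 0.18 ang -139
2 tx -0.21 ty 0.23 ang -127
3 tx -0.16 ty 0.27 ang -115
4 tx -0.10 ty 0.29 ang -103
5 tx -0.04 ty 0.31 ang -91
```

```bash
python3 -m pendant '[{"rx":0,"ry":0,"rz":0,"tx":-0.26,"ty":0.18,"tz":0,"grip":1},{"rx":0,"ry":0,"rz":0,"tx":-0.24,"ty":0.19,"tz":0,"grip":1},{"rx":0,"ry":0,"rz":0,"tx":-0.2,"ty":0.23,"tz":0,"grip":1},{"rx":0,"ry":0,"rz":0,"tx":-0.15,"ty":0.27,"tz":0,"grip":1}]' 25
python3 plan.py .496 -.3025 .059 -12 6
python3 - <<'E'
from h import *
c=cam('top'); crop(c,250,160,410,220,5,'t12')
E
```

```text
time_s: 13.23
ee_pos: [0.472, -0.3583, 0.2389]
eef_rot: [3.139, -0.005, 1.569]
force: [3.9, 12.0, 4.4]
grip_width: 0.0262
t 13.2333 pos [ 0.472  -0.3583  0.2389] rot [ 3.139 -0.005  1.569] ang -113.3 rad 0.0607 F [ 3.9 12.   4.4] M [ 2.33 -0.63 -0.05] w 0.0262
0 tx -0.05 ty 0.31 ang -101
1 tx -0.03 ty 0.31 ang -89
2 tx 0.04 ty 0.31 ang -77
3 tx 0.10 ty 0.29 ang -65
4 tx 0.16 ty 0.26 ang -53
5 tx 0.21 ty 0.23 ang -41
```

View pics/t12.png

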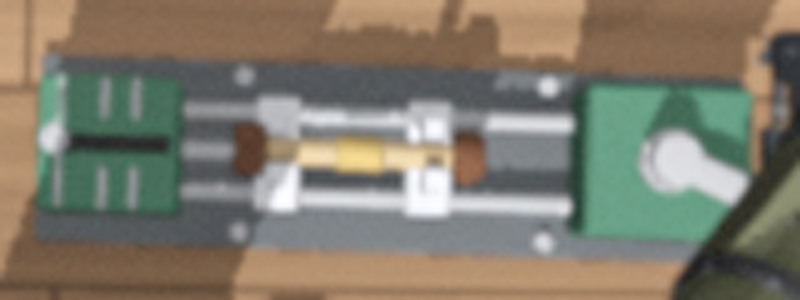

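The pointer is home (wire at x≈58) with about 1 rad of slack. A few more rows will give more play.

```bash
python3 -m pendant '[{"rx":0,"ry":0.05,"rz":0,"tx":-0.03,"ty":0.3,"tz":0,"grip":1},{"rx":0,"ry":0,"rz":0,"tx":-0.02,"ty":0.3,"tz":0,"grip":1},{"rx":0,"ry":0,"rz":0,"tx":0.04,"ty":0.3,"tz":0,"grip":1},{"rx":0,"ry":0,"rz":0,"tx":0.1,"ty":0.27,"tz":0,"grip":1},{"rx":0,"ry":0,"rz":0,"tx":0,"ty":0,"tz":0,"grip":1},{"rx":0,"ry":0,"rz":0,"tx":0,"ty":0,"tz":0,"grip":1}]' 25
python3 plan.py .496 -.3025 .059 -12 1
python3 - <<'E'
from h import *
c=cam('top'); crop(c,250,160,410,220,5,'t13')
c=cam('side'); crop(c,285,145,405,265,5,'s13')
E
```

```text
time_s: 13.78
ee_pos: [0.5214, -0.3574, 0.2388]
eef_rot: [-3.14, -0.013, 1.569]
force: [-3.5, 3.3, 3.5]
grip_width: 0.0265
t 13.7833 pos [ 0.5214 -0.3574  0.2388] rot [-3.14  -0.013  1.569] ang -65.2 rad 0.0605 F [-3.5  3.3  3.5] M [0.34 0.49 0.03] w 0.0265
0 tx 0.19 ty 0.25 ang -53
```

View pics/t13.png

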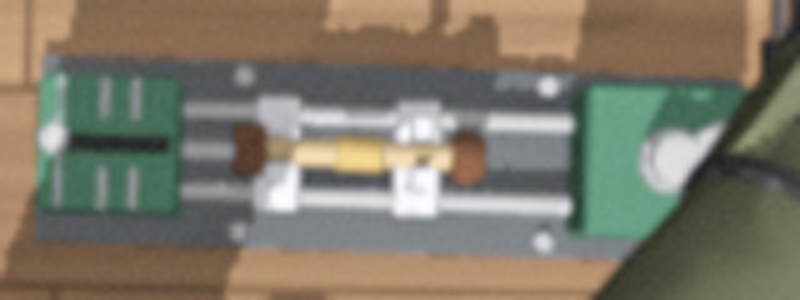

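View pics/s13.png

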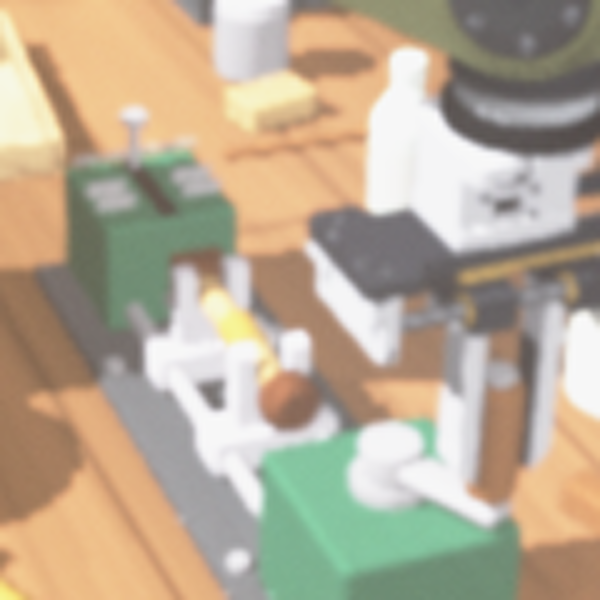

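The knob has come clear of the carriage fork and the pointer is home, so the sample is slack. Releasing and rising.

```bash
python3 -m pendant '[{"rx":0,"ry":0,"rz":0,"tx":0,"ty":0,"tz":0,"grip":-1},{"rx":0,"ry":0,"rz":0,"tx":0,"ty":0,"tz":0,"grip":-1},{"rx":0,"ry":0,"rz":0,"tx":0,"ty":0,"tz":0,"grip":-1},{"rx":0,"ry":0,"rz":0,"tx":0,"ty":0,"tz":0,"grip":-1},{"rx":0,"ry":0,"rz":0,"tx":0,"ty":0,"tz":0,"grip":-1},{"rx":0,"ry":0,"rz":0,"tx":0,"ty":0,"tz":0,"grip":-1}]'
python3 -m pendant '[{"rx":0,"ry":-0.18,"rz":0,"tx":0,"ty":0,"tz":-0.3,"grip":-1},{"rx":0,"ry":0,"rz":0,"tx":0,"ty":0,"tz":-0.6,"grip":-1},{"rx":0,"ry":0,"rz":0,"tx":0,"ty":0,"tz":-0.6,"grip":-1},{"rx":0,"ry":0,"rz":0,"tx":0,"ty":0,"tz":-0.6,"grip":-1},{"rx":0,"ry":0,"rz":0,"tx":0,"ty":0,"tz":-0.2,"grip":-1}]'
python3 - <<'E'
from h import *
c=cam('top'); 
T=lambda x,y:(250+(x+.5)/5-.5,160+(y+.5)/5-.5)
for p in [(360,154),(320,153),(430,157),(250,148),(470,159)]: print(p,np.round(atz(c,*T(*p),.075),4))
E
```

```text
time_s: 14.38
ee_pos: [0.5203, -0.3593, 0.2383]
eef_rot: [-3.14, -0.013, 1.567]
force: [-0.3, -0.6, -0.5]
grip_width: 0.0628
time_s: 14.8
ee_pos: [0.5198, -0.3592, 0.3343]
eef_rot: [-3.136, 0.001, 1.567]
force: [-0.6, -0.3, 1.1]
grip_width: 0.0934
(360, 154) [ 0.499  -0.1018  0.075 ]
(320, 153) [ 0.4994 -0.0755  0.075 ]
(430, 157) [ 0.4976 -0.148   0.075 ]
(250, 148) [ 0.5022 -0.0294  0.075 ]
(470, 159) [ 0.4966 -0.1744  0.075 ]
```

```bash
python3 -m pendant '[{"rx":0,"ry":0,"rz":0.2,"tx":0.9,"ty":-0.07,"tz":0,"grip":-1},{"rx":0,"ry":0,"rz":0.15,"tx":0.9,"ty":-0.07,"tz":0,"grip":-1},{"rx":0,"ry":0,"rz":0,"tx":0.9,"ty":-0.07,"tz":0,"grip":-1},{"rx":0,"ry":0,"rz":0,"tx":0.9,"ty":-0.07,"tz":0.2,"grip":-1},{"rx":0,"ry":0,"rz":0,"tx":0.9,"ty":-0.07,"tz":0.2,"grip":-1},{"rx":0,"ry":0,"rz":0,"tx":0.9,"ty":-0.07,"tz":0.2,"grip":-1},{"rx":0,"ry":0,"rz":0,"tx":0.7,"ty":-0.07,"tz":0.2,"grip":-1},{"rx":0,"ry":0,"rz":0,"tx":0,"ty":0,"tz":0,"grip":-1}]'
python3 plan.py .496 -.3025 .059 -12 0
```

```text
time_s: 15.52
ee_pos: [0.5023, -0.106, 0.2941]
eef_rot: [-3.133, 0.003, 1.536]
force: [0.0, -0.8, -0.8]
grip_width: 0.0941
t 15.5167 pos [ 0.5023 -0.106   0.2941] rot [-3.133e+00  3.000e-03  1.536e+00] ang 88.2 rad 0.1966 F [ 0.  -0.8 -0.8] M [-0.09  0.07  0.  ] w 0.0941
```

```bash
python3 -m pendant '[{"rx":-0.12,"ry":0.04,"rz":0,"tx":0.13,"ty":-0.07,"tz":0.5,"grip":-1},{"rx":0,"ry":0,"rz":0,"tx":0,"ty":0,"tz":0.6,"grip":-1},{"rx":0,"ry":0,"rz":0,"tx":0,"ty":0,"tz":0.6,"grip":-1},{"rx":0,"ry":0,"rz":0,"tx":0,"ty":0,"tz":0.4,"grip":-1},{"rx":0,"ry":0,"rz":0,"tx":0,"ty":0,"tz":0,"grip":-1}]'
python3 plan.py .496 -.3025 .059 -12 0
python3 - <<'E'
from h import *
c=cam('side'); crop(c,265,105,405,255,4,'s14')
p=lambda *a:np.round((np.array(proj(c,a))-[265,105])*4)
print(p(.4995,-.1015,.07))
E
```

```text
time_s: 15.93
ee_pos: [0.4984, -0.0993, 0.2051]
eef_rot: [3.141, 0.002, 1.541]
force: [0.8, 0.2, -0.1]
grip_width: 0.0941
t 15.9333 pos [ 0.4984 -0.0993  0.2051] rot [3.141e+00 2.000e-03 1.541e+00] ang 89.3 rad 0.2032 F [ 0.8  0.2 -0.1] M [-0.13  0.07  0.04] w 0.0941
[273. 430.]
```

View pics/s14.png

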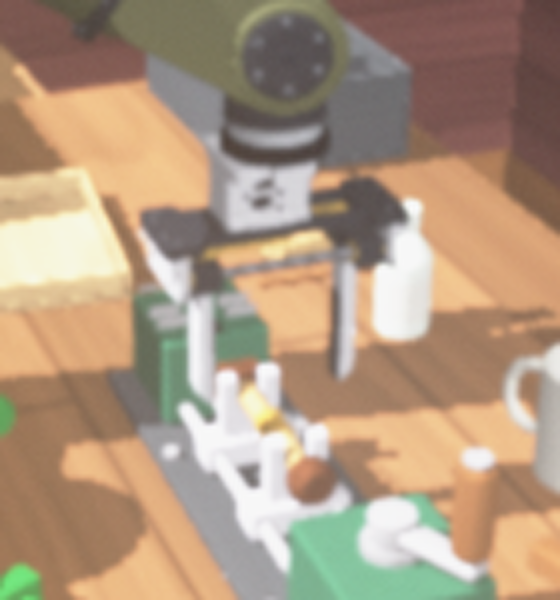

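Run:
```python
from h import *
c=cam('side'); crop(c,310,185,360,235,12,'s15')
for p in [(245,385),(262,408),(275,425),(310,480)]:
    print(p,np.round(atz(c,265+p[0]/4,105+p[1]/4,.075),4))
t=cam('top'); crop(t,270,170,360,215,8,'t15')
for y in (-.03,-.0755,-.1018,-.148,-.1744): print(y,np.round((np.array(proj(c,(.5015+.03*(y+.03),y,.075)))-[310,185])*12))
```

```text
(245, 385) [ 0.5018 -0.0411  0.075 ]
(262, 408) [ 0.501  -0.0769  0.075 ]
(275, 425) [ 0.5007 -0.1025  0.075 ]
(310, 480) [ 0.4952 -0.178   0.075 ]
-0.03 [177. 175.]
-0.0755 [241. 262.]
-0.1018 [279. 315.]
-0.148 [349. 412.]
-0.1744 [391. 470.]
```

View pics/s15.png

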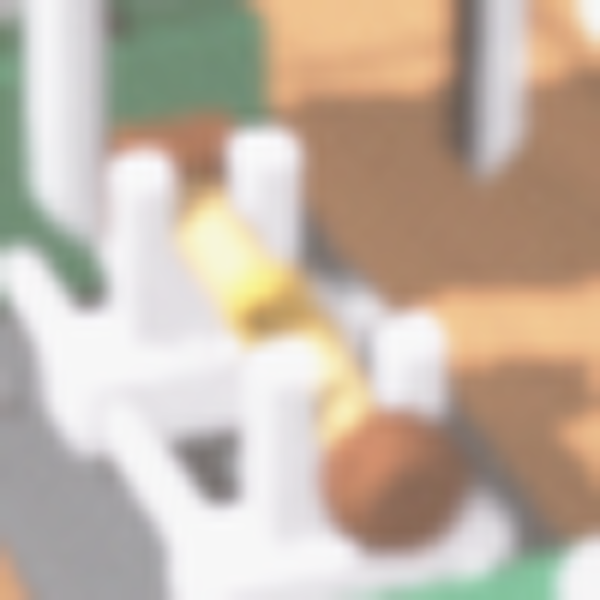

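View pics/t15.png

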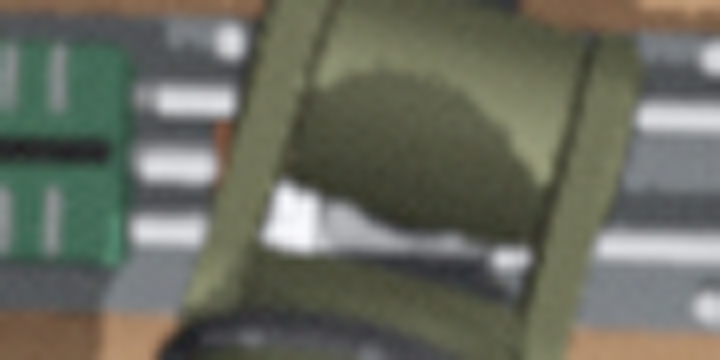

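```bash
python3 -m pendant '[{"rx":0,"ry":0,"rz":0,"tx":-0.05,"ty":0.04,"tz":0.5,"grip":-1},{"rx":0,"ry":0,"rz":0,"tx":0,"ty":0,"tz":0.5,"grip":-1},{"rx":0,"ry":0,"rz":0,"tx":0,"ty":0,"tz":0.4,"grip":-1},{"rx":0,"ry":0,"rz":0,"tx":0,"ty":0,"tz":0.05,"grip":0}]' 20
python3 plan.py .496 -.3025 .059 -12 0
```

```text
time_s: 16.42
ee_pos: [0.5046, -0.1035, 0.1557]
eef_rot: [3.124, 0.006, 1.54]
force: [0.4, 0.1, -0.8]
grip_width: 0.0902
t 16.4167 pos [ 0.5046 -0.1035  0.1557] rot [3.124 0.006 1.54 ] ang 87.5 rad 0.1991 F [ 0.4  0.1 -0.8] M [-0.06  0.08  0.02] w 0.0902
```

```bash
python3 -m pendant '[{"rx":0.22,"ry":0.07,"rz":0,"tx":0.03,"ty":-0.1,"tz":0.15,"grip":0},{"rx":0,"ry":0,"rz":0,"tx":0,"ty":0,"tz":0.05,"grip":0},{"rx":0,"ry":0,"rz":0,"tx":0,"ty":0,"tz":0,"grip":0},{"rx":0,"ry":0,"rz":0,"tx":0,"ty":0,"tz":0,"grip":0}]' 20
python3 plan.py .496 -.3025 .059 -12 0
python3 - <<'E'
from h import *
c=cam('side'); crop(c,265,105,405,255,4,'s16')
E
```

```text
time_s: 16.75
ee_pos: [0.5017, -0.1028, 0.1509]
eef_rot: [3.137, 0.002, 1.539]
force: [0.7, 0.4, -0.4]
grip_width: 0.0642
t 16.75 pos [ 0.5017 -0.1028  0.1509] rot [3.137e+00 2.000e-03 1.539e+00] ang 88.4 rad 0.1997 F [ 0.7  0.4 -0.4] M [-0.05  0.06  0.  ] w 0.0642
```

View pics/s16.png

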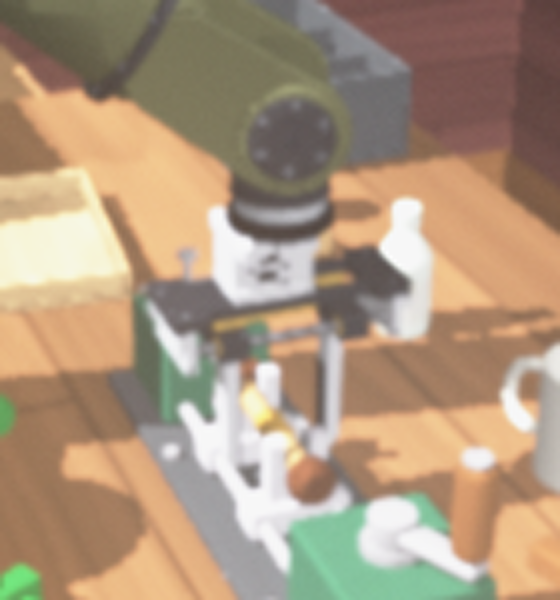

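```bash
python3 -m pendant '[{"rx":0,"ry":0,"rz":0,"tx":0,"ty":-0.03,"tz":0.06,"grip":0.3},{"rx":0,"ry":0,"rz":0,"tx":0,"ty":0,"tz":0,"grip":1},{"rx":0,"ry":0,"rz":0,"tx":0,"ty":0,"tz":0,"grip":1},{"rx":0,"ry":0,"rz":0,"tx":0,"ty":0,"tz":0,"grip":1},{"rx":0,"ry":0,"rz":0,"tx":0,"ty":0,"tz":0,"grip":1},{"rx":0,"ry":0,"rz":0,"tx":0,"ty":0,"tz":0,"grip":1}]' 20
python3 plan.py .496 -.3025 .059 -12 0
python3 - <<'E'
from h import *
c=cam('side'); crop(c,300,155,370,245,6,'s17')
E
```

```text
time_s: 17.3
ee_pos: [0.5008, -0.1029, 0.15]
eef_rot: [3.135, 0.003, 1.54]
force: [-1.9, -0.3, 3.0]
grip_width: 0.0226
t 17.3 pos [ 0.5008 -0.1029  0.15  ] rot [3.135e+00 3.000e-03 1.540e+00] ang 88.6 rad 0.1997 F [-1.9 -0.3  3. ] M [-0.11  0.32 -0.02] w 0.0226
```

View pics/s17.png

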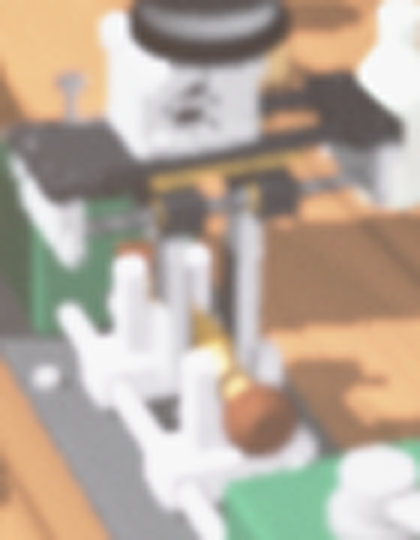

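```bash
python3 -m pendant '[{"rx":0,"ry":0,"rz":0,"tx":0,"ty":0,"tz":-0.2,"grip":1},{"rx":0.05,"ry":0,"rz":0,"tx":0,"ty":0,"tz":-0.3,"grip":1},{"rx":0,"ry":0,"rz":0,"tx":0,"ty":0,"tz":-0.3,"grip":1},{"rx":0,"ry":0,"rz":0,"tx":0,"ty":0,"tz":-0.3,"grip":1},{"rx":0,"ry":0,"rz":0,"tx":0,"ty":0,"tz":-0.3,"grip":1}]' 25
python3 plan.py .496 -.3025 .059 -12 0
python3 - <<'E'
from h import *
c=cam('side'); crop(c,265,105,405,255,4,'s18')
E
```

```text
time_s: 17.77
ee_pos: [0.4997, -0.1025, 0.2073]
eef_rot: [-3.141, 0.001, 1.539]
force: [-0.5, 0.1, -1.7]
grip_width: 0.0225
t 17.7667 pos [ 0.4997 -0.1025  0.2073] rot [-3.141e+00  1.000e-03  1.539e+00] ang 88.9 rad 0.2 F [-0.5  0.1 -1.7] M [-0.1   0.12 -0.03] w 0.0225
```

View pics/s18.png

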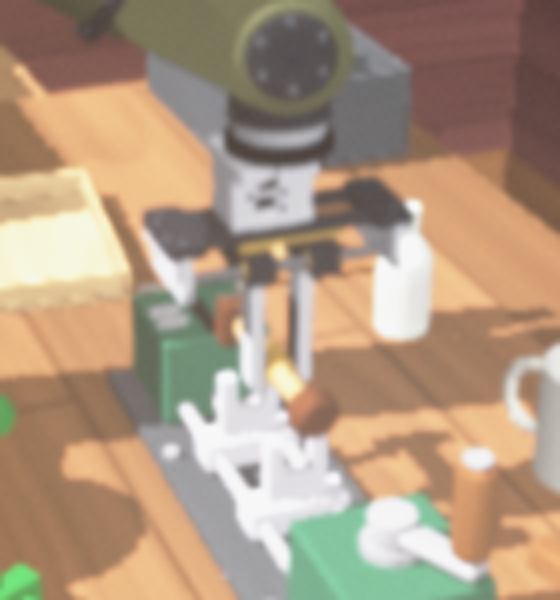

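The stick is level and clear of the forks. Next: up, then over to the tray centre (0.451,0.388), which leans at yaw ≈1.46.

```bash
python3 -m pendant '[{"rx":0,"ry":0,"rz":0,"tx":0,"ty":0,"tz":-0.7,"grip":1},{"rx":0,"ry":0,"rz":0,"tx":0,"ty":0,"tz":-0.7,"grip":1},{"rx":0,"ry":0,"rz":0,"tx":0.4,"ty":0,"tz":-0.4,"grip":1},{"rx":0,"ry":0,"rz":0.3,"tx":0.7,"ty":-0.2,"tz":-0.1,"grip":1},{"rx":0,"ry":0,"rz":0.3,"tx":0.8,"ty":-0.2,"tz":0,"grip":1},{"rx":0,"ry":0,"rz":0.3,"tx":0.8,"ty":-0.2,"tz":0,"grip":1},{"rx":0,"ry":0,"rz":0.2,"tx":0.8,"ty":-0.2,"tz":0,"grip":1},{"rx":0,"ry":0,"rz":0,"tx":0.8,"ty":-0.2,"tz":0,"grip":1}]' 25
python3 plan.py .496 -.3025 .059 -12 0
```

```text
time_s: 18.48
ee_pos: [0.472, 0.0736, 0.291]
eef_rot: [3.133, 0.002, 1.45]
force: [0.8, -0.7, -1.2]
grip_width: 0.0224
t 18.4833 pos [0.472  0.0736 0.291 ] rot [3.133e+00 2.000e-03 1.450e+00] ang 93.7 rad 0.3769 F [ 0.8 -0.7 -1.2] M [-0.11  0.07 -0.02] w 0.0224
```

```bash
python3 -m pendant '[{"rx":0.08,"ry":0,"rz":0,"tx":0.9,"ty":-0.2,"tz":0,"grip":1},{"rx":0,"ry":0,"rz":0,"tx":0.9,"ty":-0.2,"tz":0,"grip":1},{"rx":0,"ry":0,"rz":0,"tx":0.9,"ty":-0.2,"tz":0.1,"grip":1},{"rx":0,"ry":0,"rz":0,"tx":0.9,"ty":-0.2,"tz":0.1,"grip":1},{"rx":0,"ry":0,"rz":0,"tx":0.9,"ty":-0.2,"tz":0.1,"grip":1},{"rx":0,"ry":0,"rz":0,"tx":0.9,"ty":-0.2,"tz":0.1,"grip":1},{"rx":0,"ry":0,"rz":0,"tx":0.9,"ty":-0.2,"tz":0.1,"grip":1},{"rx":0,"ry":0,"rz":0,"tx":0.4,"ty":0,"tz":0,"grip":1}]' 25
python3 plan.py .496 -.3025 .059 -12 0
```

```text
time_s: 19.15
ee_pos: [0.4434, 0.3622, 0.2706]
eef_rot: [3.136, -0.001, 1.451]
force: [-0.3, 0.6, -1.4]
grip_width: 0.0227
t 19.15 pos [0.4434 0.3622 0.2706] rot [ 3.136e+00 -1.000e-03  1.451e+00] ang 94.5 rad 0.6668 F [-0.3  0.6 -1.4] M [-0.15  0.08 -0.04] w 0.0227
```

```bash
python3 -m pendant '[{"rx":0.05,"ry":0,"rz":0,"tx":0.35,"ty":0.06,"tz":0.3,"grip":1},{"rx":0,"ry":0,"rz":0,"tx":0.31,"ty":0.05,"tz":0.5,"grip":1},{"rx":0,"ry":0,"rz":0,"tx":0,"ty":0,"tz":0.5,"grip":1},{"rx":0,"ry":0,"rz":0,"tx":0,"ty":0,"tz":0.5,"grip":1},{"rx":0,"ry":0,"rz":0,"tx":0,"ty":0,"tz":0.3,"grip":1},{"rx":0,"ry":0,"rz":0,"tx":0,"ty":0,"tz":0,"grip":1}]' 25
python3 plan.py .496 -.3025 .059 -12 0
python3 - <<'E'
from h import *
c=cam('side'); crop(c,210,85,350,205,5,'s19')
c=cam('top'); crop(c,130,160,230,240,7,'t19')
E
```

```text
time_s: 19.65
ee_pos: [0.4497, 0.3951, 0.1822]
eef_rot: [3.138, -0.002, 1.458]
force: [-0.0, -0.1, -1.3]
grip_width: 0.0226
t 19.65 pos [0.4497 0.3951 0.1822] rot [ 3.138e+00 -2.000e-03  1.458e+00] ang 93.8 rad 0.6991 F [-0.  -0.1 -1.3] M [-0.14  0.05  0.03] w 0.0226
```

View pics/s19.png

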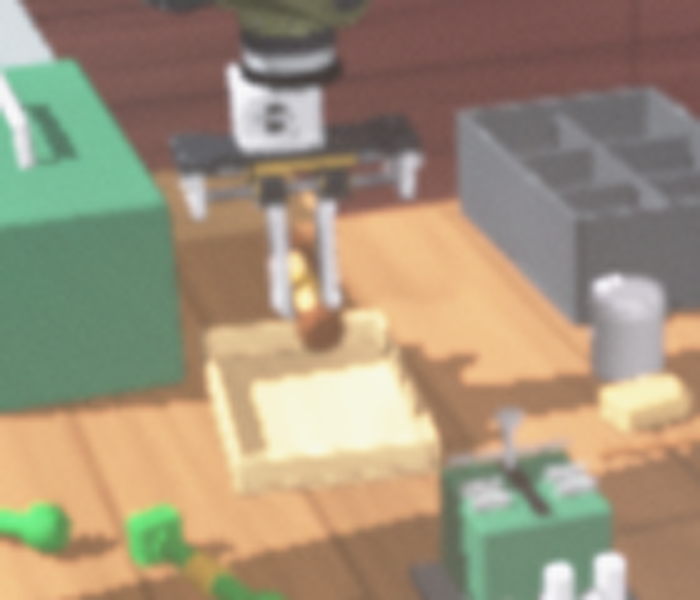

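View pics/t19.png

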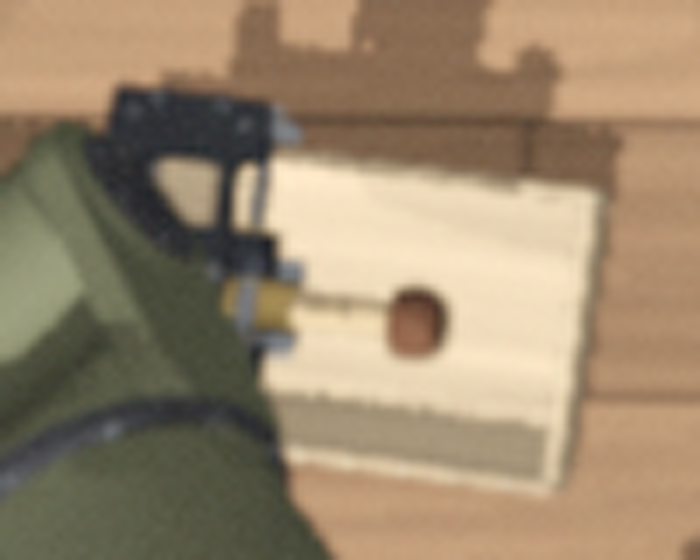

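```bash
python3 -c "
from h import *
c=cam('top');print(atz(c,189.2,206,.11))"
python3 -m pendant '[{"rx":0.05,"ry":0,"rz":0,"tx":-0.2,"ty":0.03,"tz":0.4,"grip":1},{"rx":0,"ry":0,"rz":0,"tx":0,"ty":0,"tz":0.4,"grip":1},{"rx":0,"ry":0,"rz":0,"tx":0,"ty":0,"tz":0.4,"grip":1},{"rx":0,"ry":0,"rz":0,"tx":0,"ty":0,"tz":0.25,"grip":1},{"rx":0,"ry":0,"rz":0,"tx":0,"ty":0,"tz":0,"grip":1}]' 25
python3 plan.py .496 -.3025 .059 -12 0
```

```text
[0.44238909 0.32356417 0.11      ]
time_s: 20.22
ee_pos: [0.4539, 0.3889, 0.1336]
eef_rot: [3.129, -0.015, 1.457]
force: [0.3, 0.4, -1.4]
grip_width: 0.0224
t 20.2167 pos [0.4539 0.3889 0.1336] rot [ 3.129 -0.015  1.457] ang 93.5 rad 0.6927 F [ 0.3  0.4 -1.4] M [-0.12  0.09 -0.  ] w 0.0224
```

```bash
python3 -m pendant '[{"rx":0.17,"ry":-0.2,"rz":0,"tx":0,"ty":0,"tz":0.2,"grip":1},{"rx":0,"ry":0,"rz":0,"tx":0,"ty":0,"tz":0.2,"grip":1},{"rx":0,"ry":0,"rz":0,"tx":0,"ty":0,"tz":0.1,"grip":1},{"rx":0,"ry":0,"rz":0,"tx":0,"ty":0,"tz":0,"grip":1}]' 25
python3 plan.py .496 -.3025 .059 -12 0
```

```text
time_s: 20.55
ee_pos: [0.4551, 0.3898, 0.1151]
eef_rot: [3.139, -0.002, 1.457]
force: [-1.6, -0.2, -1.6]
grip_width: 0.0223
t 20.55 pos [0.4551 0.3898 0.1151] rot [ 3.139e+00 -2.000e-03  1.457e+00] ang 93.4 rad 0.6936 F [-1.6 -0.2 -1.6] M [-0.11  0.08 -0.02] w 0.0223
```

```bash
python3 -m pendant '[{"rx":0,"ry":0,"rz":0,"tx":0,"ty":0,"tz":0.1,"grip":1},{"rx":0,"ry":0,"rz":0,"tx":0,"ty":0,"tz":0.05,"grip":1},{"rx":0,"ry":0,"rz":0,"tx":0,"ty":0,"tz":0,"grip":1}]' 25
python3 plan.py .496 -.3025 .059 -12 0
python3 -m pendant '[{"rx":0,"ry":0,"rz":0,"tx":0,"ty":0,"tz":0.05,"grip":1},{"rx":0,"ry":0,"rz":0,"tx":0,"ty":0,"tz":0,"grip":1}]' 25
python3 plan.py .496 -.3025 .059 -12 0
```

```text
time_s: 20.8
ee_pos: [0.4553, 0.3901, 0.1092]
eef_rot: [3.138, -0.003, 1.457]
force: [-0.2, -0.9, -1.6]
grip_width: 0.0219
t 20.8 pos [0.4553 0.3901 0.1092] rot [ 3.138e+00 -3.000e-03  1.457e+00] ang 93.4 rad 0.6938 F [-0.2 -0.9 -1.6] M [-0.08  0.1  -0.04] w 0.0219
time_s: 20.97
ee_pos: [0.4554, 0.3902, 0.1072]
eef_rot: [3.138, -0.003, 1.457]
force: [0.2, 0.1, -1.3]
grip_width: 0.0224
t 20.9667 pos [0.4554 0.3902 0.1072] rot [ 3.138e+00 -3.000e-03  1.457e+00] ang 93.4 rad 0.6939 F [ 0.2  0.1 -1.3] M [-0.02  0.08 -0.02] w 0.0224
```

```bash
for i in 1; do python3 -m pendant '[{"rx":0,"ry":0,"rz":0,"tx":0,"ty":0,"tz":0.05,"grip":1},{"rx":0,"ry":0,"rz":0,"tx":0,"ty":0,"tz":0,"grip":1}]' 25; done
python3 -m pendant '[{"rx":0,"ry":0,"rz":0,"tx":0,"ty":0,"tz":0.04,"grip":1},{"rx":0,"ry":0,"rz":0,"tx":0,"ty":0,"tz":0,"grip":1}]' 25
python3 plan.py .496 -.3025 .059 -12 0
```

```text
time_s: 21.13
ee_pos: [0.4554, 0.3902, 0.1052]
eef_rot: [3.138, -0.003, 1.457]
force: [0.3, 0.6, -1.5]
grip_width: 0.0222
time_s: 21.3
ee_pos: [0.4556, 0.3904, 0.104]
eef_rot: [3.137, -0.004, 1.457]
force: [0.1, 0.1, -0.2]
grip_width: 0.0221
t 21.3 pos [0.4556 0.3904 0.104 ] rot [ 3.137 -0.004  1.457] ang 93.3 rad 0.6941 F [ 0.1  0.1 -0.2] M [-0.12  0.08 -0.07] w 0.0221
```

Contact is beginning: Fz went from -1.5 to -0.2 at TCP z 0.104. One more small step.

```bash
python3 -m pendant '[{"rx":0.03,"ry":0,"rz":0,"tx":0,"ty":0,"tz":0.03,"grip":1},{"rx":0,"ry":0,"rz":0,"tx":0,"ty":0,"tz":0,"grip":1}]' 25
python3 - <<'E'
from h import *
o=ctrl.get_obs();print(o['ee_pos'],o['force'],o['moment'])
c=cam('side'); crop(c,210,85,350,205,5,'s20')
E
```

```text
time_s: 21.47
ee_pos: [0.4559, 0.3905, 0.1041]
eef_rot: [3.139, -0.004, 1.457]
force: [-0.9, -0.0, -1.1]
grip_width: 0.0225
[0.45593558 0.3904937  0.10406743] [-0.9340828  -0.02020769 -1.05406558] [-0.14378983  0.11661205 -0.01229928]
```

View pics/s20.png

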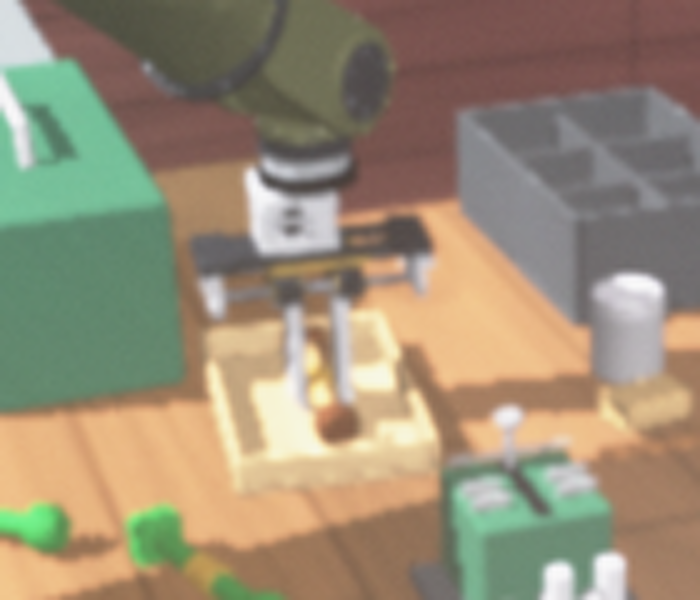

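```bash
python3 -m pendant '[{"rx":0,"ry":0,"rz":0,"tx":0,"ty":0,"tz":0.04,"grip":1},{"rx":0,"ry":0,"rz":0,"tx":0,"ty":0,"tz":0.02,"grip":1},{"rx":0,"ry":0,"rz":0,"tx":0,"ty":0,"tz":0,"grip":1}]' 25
python3 -c "
from h import *
o=ctrl.get_obs();print(o['ee_pos'],o['force'],o['moment'])"
```

```text
time_s: 21.77
ee_pos: [0.456, 0.3906, 0.1041]
eef_rot: [3.138, -0.005, 1.457]
force: [-0.3, 1.0, -0.9]
grip_width: 0.022
[0.45597401 0.39057826 0.10408542] [-0.29020041  0.99903021 -0.90977907] [-0.16437377  0.06172349 -0.04123734]
```

```bash
python3 -m pendant '[{"rx":0,"ry":0.05,"rz":0,"tx":0,"ty":0,"tz":0.08,"grip":1}]' 25
python3 -c "
from h import *
o=ctrl.get_obs();print(o['ee_pos'],o['force'],o['moment'])"
```

```text
time_s: 21.85
ee_pos: [0.4561, 0.3908, 0.1032]
eef_rot: [3.138, -0.008, 1.458]
force: [-24.4, -22.7, 68.6]
grip_width: 0.0221
[0.45611144 0.39076601 0.10322262] [-24.42681623 -22.70457298  68.58711947] [-4.36507501  4.68198942  0.11639455]
```

That was firm contact (68 N, below the 120 N limit). Relaxing at once.

```bash
python3 -m pendant '[{"rx":0,"ry":-0.05,"rz":0,"tx":0,"ty":0,"tz":-0.02,"grip":1},{"rx":0,"ry":0,"rz":0,"tx":0,"ty":0,"tz":0,"grip":1}]' 25
python3 -c "
from h import *
o=ctrl.get_obs();print(o['ee_pos'],o['force'],o['moment'])"
```

```text
time_s: 22.02
ee_pos: [0.4563, 0.3909, 0.1051]
eef_rot: [3.137, -0.006, 1.458]
force: [-0.8, 0.6, -1.4]
grip_width: 0.0225
[0.45632796 0.39085413 0.10514552] [-0.76172173  0.56295569 -1.40125242] [-0.07241767  0.05045082 -0.00290558]
```

```bash
python3 -m pendant '[{"rx":0,"ry":0,"rz":0,"tx":0,"ty":0,"tz":0.02,"grip":1},{"rx":0,"ry":0,"rz":0,"tx":0,"ty":0,"tz":0.01,"grip":1},{"rx":0,"ry":0,"rz":0,"tx":0,"ty":0,"tz":0,"grip":1}]' 10
python3 -m pendant '[{"rx":0,"ry":0,"rz":0,"tx":0,"ty":0,"tz":0,"grip":0.4},{"rx":0,"ry":0,"rz":0,"tx":0,"ty":0,"tz":0,"grip":0.4},{"rx":0,"ry":0,"rz":0,"tx":0,"ty":0,"tz":0,"grip":0.2},{"rx":0,"ry":0,"rz":0,"tx":0,"ty":0,"tz":0,"grip":0},{"rx":0,"ry":0,"rz":0,"tx":0,"ty":0,"tz":0,"grip":0}]' 10
python3 plan.py .496 -.3025 .059 -12 0
```

```text
time_s: 22.27
ee_pos: [0.4563, 0.3909, 0.1035]
eef_rot: [3.137, -0.006, 1.458]
force: [-3.2, -2.4, 8.7]
grip_width: 0.0227
time_s: 22.68
ee_pos: [0.4575, 0.3912, 0.1037]
eef_rot: [3.134, -0.008, 1.457]
force: [2.3, -0.3, 4.0]
grip_width: 0.0444
t 22.6833 pos [0.4575 0.3912 0.1037] rot [ 3.134 -0.008  1.457] ang 93.2 rad 0.6947 F [ 2.3 -0.3  4. ] M [-0.14 -0.29  0.03] w 0.0444
```

```bash
python3 -m pendant '[{"rx":0,"ry":0,"rz":0,"tx":0,"ty":0,"tz":-0.1,"grip":0},{"rx":0,"ry":0,"rz":0,"tx":0,"ty":0,"tz":-0.3,"grip":0},{"rx":0,"ry":0,"rz":0,"tx":0,"ty":0,"tz":-0.6,"grip":0},{"rx":0,"ry":0,"rz":0,"tx":0,"ty":0,"tz":-1,"grip":0},{"rx":0,"ry":0,"rz":0,"tx":0,"ty":0,"tz":-1,"grip":0},{"rx":0,"ry":0,"rz":0,"tx":0,"ty":0,"tz":-1,"grip":0},{"rx":0,"ry":0,"rz":0,"tx":0,"ty":0,"tz":-1,"grip":0},{"rx":0,"ry":0,"rz":0,"tx":-1,"ty":0,"tz":0,"grip":-1}]' 
python3 -m pendant '[{"rx":0,"ry":0,"rz":0,"tx":-1,"ty":-0.4,"tz":0,"grip":-1},{"rx":0,"ry":0,"rz":0,"tx":-1,"ty":-0.4,"tz":0,"grip":-1},{"rx":0,"ry":0,"rz":0,"tx":-1,"ty":-0.4,"tz":0,"grip":-1},{"rx":0,"ry":0,"rz":0,"tx":-1,"ty":-0.4,"tz":0,"grip":-1},{"rx":0,"ry":0,"rz":0,"tx":0,"ty":0,"tz":0,"grip":-1}]'
python3 - <<'E'
from h import *
c=cam('side','side21');crop(c,210,85,350,205,5,'s21')
c=cam('top','top21')
E
```

```text
time_s: 23.35
ee_pos: [0.4493, 0.3523, 0.3139]
eef_rot: [3.141, -0.004, 1.461]
force: [1.6, -0.1, 0.7]
grip_width: 0.0509
time_s: 23.77
ee_pos: [0.3657, 0.1988, 0.3179]
eef_rot: [3.136, -0.008, 1.462]
force: [-0.7, -0.6, -0.4]
grip_width: 0.0834
```

View pics/s21.png

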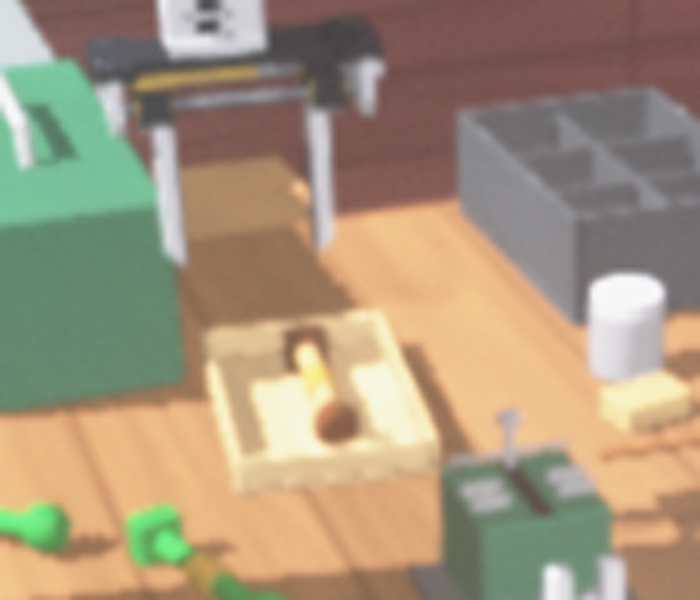

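View pics/top21.png

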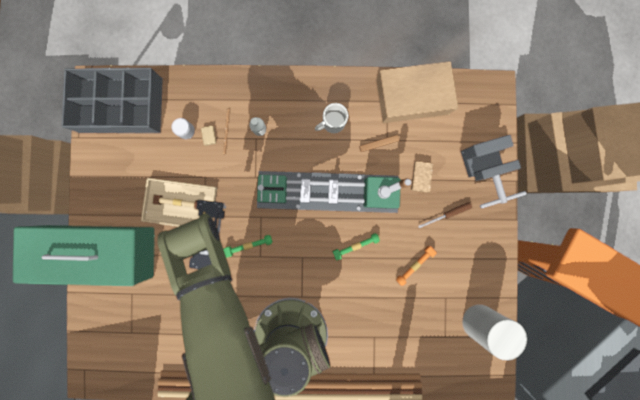

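View pics/side21.png

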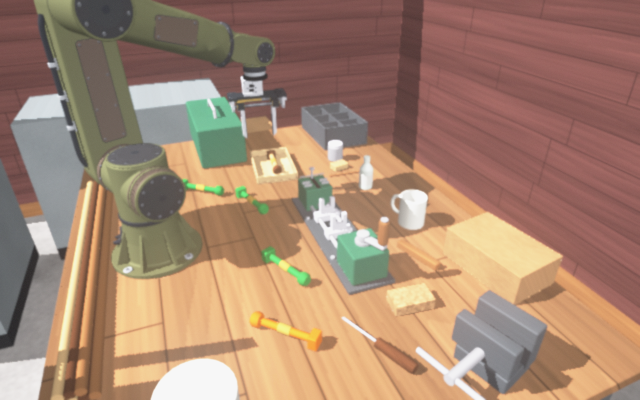

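The stick lies flat in the tray (side crop: block at (305,348), knob at (335,420)). The forks are empty, the pointer is home and the bystanders stand where they were. Handing in.

```bash
python3 -m pendant '[{"rx":0,"ry":0,"rz":0,"tx":0,"ty":0,"tz":0,"grip":-1},{"rx":0,"ry":0,"rz":0,"tx":0,"ty":0,"tz":0,"grip":-1},{"rx":0,"ry":0,"rz":0,"tx":0,"ty":0,"tz":0,"grip":-1}]'; python3 -c "
from station import ctrl
print(ctrl.hand_in())"
```

```text
time_s: 24.12
ee_pos: [0.3691, 0.2036, 0.3194]
eef_rot: [3.134, -0.01, 1.463]
force: [0.6, 1.1, -0.6]
grip_width: 0.0936
the job is handed in; nothing more can be done
None
```

The joint was pulled and released as asked, and the sample now lies flat in the plywood tray. I handed the job in at 24 s.

- **Pull:** I wound the sleeve clockwise by almost one full turn. The pointer wire then stood midway between the two bars, at about 37–38 mm. It stayed there for about 2.4 s with the grip kept; I checked it in pictures at the start and end of the hold, and the arm did not drift in between.
- **Release:** I wound back with the sleeve held until the pointer was home and the carriage fork had come clear of the knob. Only then did I let go.
- **Sample:** I gripped it by the collar, lifted it level out of the forks and lowered it onto the tray floor before opening the gripper.

**Last checks:** The final pictures show the stick flat in the tray, the forks empty and the pointer home. The other things on the bench look unmoved and the robot is clear of everything.

**What did not go cleanly:**
- While lowering into the tray, one step pressed the held stick or the fingertips on the floor with about 68 N in the vertical reading (76 N with the side forces) for one row. That is under the 120 N wrist limit. It was meant to be the stick or fingers that touched, not the gripper's body, so the 40 N limit should not apply, but I could not confirm that. I backed off at once.
- While winding, the radial force on the sleeve reached about 23 N, because my first estimate of the crank circle was 1–3 mm off; I corrected it on the way.

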